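# Eject the driver card of an injector test controller with a pin tool

### The job

The test controller is being changed over, so its driver card has to come out: that is the one of the two cards whose finned metal rail fills the whole length of its slot. It sits flush, so take the thin pin tool from the stand and with it press the recessed eject button in line with that card, fully home but without forcing it, until the card has risen and stays up; leave the other card seated. Hang the pin tool back in the stand, then draw the driver card straight up out of its slot by its rail and stand it in a free slot of the card rack, without disturbing anything else.

Things in the scene. Friction and masses are not known exactly. Their poses are not given: they have to be found in the camera images.
- console: Injector test controller: grey sloping-front case fixed to the bench, 179 deep x 150 wide x 96 high. Origin on the bench; x points to its rear (away from the robot), y left, z up. The flat top (z=96, x=-38 to 80) has two card slots along x. In front a panel slopes down at 30 deg from (x=-38, z=96) to (-99, 61), outward normal (-0.5, 0, 0.866), with an eject hole in line with each slot.
- slot_left (a point): Centre of the left card slot, in the top surface, at (20, 27, 96) of the console, axes as the console. Slot 101 long (x), 12 wide (y).
- slot_right (a point): Centre of the right card slot, at (20, -27, 96) of the console, same size.
- hole_left (a point): Centre of the mouth of the left slot's eject hole, on the panel's surface at (-68.3, 27, 78.5) of the console, with the console's axes, so the hole runs in along (0.5, 0, -0.866). Hole 9 diameter, 1.5 chamfer, panel 8 thick. In it a spring button, 7.4 diameter, its face 6 below the panel's surface.
- hole_right (a point): The same for the right slot, at (-68.3, -27, 78.5) of the console.
- button_left (a joint): Travel of the left eject button (m): 0 out, 0.007 in, at a hard stop. 2 N to start, plus 900 N/m, plus 2 to 5 N for the card: 10 to 14 N when home. It lifts the card by 2.4 times its travel. From about 6.2 mm a spring catch snaps under the card and holds it 14 mm above its seat when the button comes back out; after a shorter press the card sinks back. Over 35 N is forcing it.
- button_right (a joint): Travel of the right eject button, the same.
- driver_card: Card to take out, in either slot: 96 (x) x 8 (y) x 71 high, 63 to 126 g, shielded; its top edge is a finned aluminium rail, 96 long, 9 thick, 16 high. Origin at the centre of its bottom edge, z up. Seated: 24 above the bench, rail top 1 below the case's top. Held up by the catch: 38 above the bench, 13 of the rail stands out. Play in the slot 1.5 each side, 2.5 each end.
- logic_card: The other card, in the other slot: same size and seat, but only a plain pull tab, 40 long and 9 thick, in the middle of its top edge. Stays seated.
- pin_tool: Slim aluminium tool hanging upright in a hole of the stand: octagonal handle 12 across (z=4 to 64) over a flange 20 across (z=0 to 4) that rests on the stand; below it a shank of 7 diameter to z=-25 and a pin of 4 diameter to the flat tip at z=-60. 40 to 85 g. Origin at the centre of the flange's underside, z up the handle.
- stand: Steel tool stand fixed to the bench: plate 56 (x) x 170 (y), 6 thick, top at z=85, on two end legs, open below. Origin on the bench under its centre. Three holes of 11 diameter at y=52, 0 and -52; pin tool, screwdriver and T-key hang in them in any order.
- screwdriver: Screwdriver with a fat black handle, 26 diameter, 70 high, hanging in the stand. Origin at the underside of its collar, on the plate. Leave alone.
- t_key: T-handled key hanging in the stand, cross bar 44 long, 48 above the plate. Origin at the underside of its collar. Leave alone.
- rack: Black plastic card rack fixed to the bench, 124 (x) x 104 (y) x 45 high. Origin on the bench under its centre. Three slots along x, each 17 wide and 116 long, floor at z=6, walls up to z=45, centred at y=32, 0 and -32. The slot at y=32 holds a spare card, the two others are free.
- spare_card: Spare card with a short tab standing in the rack's slot at y=32, as big as the others. Origin at the centre of its bottom edge. Leave alone.
- injector1: Diesel injector lying on the bench, 180 long (x), 24 wide, 48 high at its plug. Origin under its middle. Leave alone.
- injector2: Another such injector. Leave alone.
- injector3: Another such injector. Leave alone.
- mouse: Computer mouse, 100 x 58 x 30. Leave alone.
Things that resemble listed ones, but are neither listed nor needed, are in the scene too. Leave any pink or yellow look-alike of the driver_card alone.

How it is judged:
By the outcome, as a careful person would: the job done as asked, in the order asked, and still so for the second after the job is handed in, with the robot touching nothing.
It also fails if it takes over 72 s, if anything falls off the work surface, if the arm or the gripper's body presses on something with over 40 N, if the wrist force passes 120 N, or if a joint passes its speed limit or range.

### The arm

A 6-joint arm with a two-finger parallel gripper is mounted at the origin on the work surface. World frame = base frame: x ahead of the robot, y to its left, z up, the work surface at z = 0. Lengths are in mm, angles in degrees, forces in N, time in s.
With the tool pointing down it reaches from about 300 to 850 mm from the base axis. Payload 4.2 kg.
Tool frame: the origin (TCP) lies at the very end of the fingers, on their centre line; the grasp point (between the pads) lies 19 mm behind it; z points along the fingers, y is the line along which they close (so a half turn about z gives the same grasp; the last joint's range is limited). The gripper opens to 91 mm and grips with 3 to 60 N. Pads are 32 mm wide; open, the fingers measure 118 mm over their backs; the gripper's body (76 mm by 178 mm) begins 60 mm behind the grasp point.
Start: joints at [68.87, 18.312, 89.639, -0, 72.044, -1.146], TCP at [196.521, 540.391, 213.976] pointing down, gripper open.
Joint ranges: [-177.97, 177.97], [-48.28, 115.42], [12.27, 149.76], [-77.06, 257.06], [2.81, 150.46], [-146.56, 146.56]. Speed limits (degrees/s): [147.25, 147.25, 180, 180, 180, 180].

### API

Orientations are given as [roll, pitch, yaw] about the fixed x, y, z axes, in that order (R = Rz(yaw) Ry(pitch) Rx(roll)).
In Python, from workcell import env, grab_frame gives the robot as it stands. The module is installed in compiled form; this text tells all that it offers.
- The arm moves only by the tool move_arm, never from a script. Its argument "plan" is a list of rows, each an object of numbers: "tx", "ty", "tz": the shift along the tool's x, y, z in cm; "wx", "wy", "wz": the turn, a rotation vector about the tool's x, y, z in rad. In form: [{"tx": .., "ty": .., "tz": .., "wx": .., "wy": .., "wz": ..}, ...]. A call has 1 to 12 rows; each row shifts and turns the commanded pose from where the row before left it, along the tool's axes as they then stand; what a row does not reach is not made up. A row lasts 1/12 s, in which the tool goes at most 41.7 mm and 7.16 degrees, less where a joint would pass 70% of its speed; a pose out of reach is approached as far as the arm can. A call is refused whole if a number of a shift passes 4.17 or a number of a turn 0.125, either way. A call with a gripper value outside its range is refused whole. "gripper" is the finger opening in cm, from 0 to 9.12, set as the call begins (left out, the last holds). The fingers move at their own pace and stop on an object; "force" is the grip in N (left out, the last holds). Time passes only in rows, so rows that do not move let the fingers close. It gives the time, the measured TCP pose, the force, the opening and the grip force at its end, in the units of the state.
- env.state(): the state, without advancing time (a new reading comes with each control period).
- grab_frame(name): name is "scene" or "top" or "wrist"; returns a dict with "color" (400x640x3 uint8, red, green, blue), "vfov" (degrees; the focal length in pixels is half the picture's height over the tangent of half this angle, whatever the lens; pixels are square), "cx", "cy" (the principal point, pixels), "k1" (the pictures are not rectified: a ray, as slopes to the right and down, at radius r is drawn at 1 + k1 r^2 times it, then the intrinsics apply), "view" (4x4, takes a point from world to camera coordinates). Camera axes: x right, y up, looking along -z (the intrinsics and any distortion apply to the point x, -y, -z); pixel columns grow to the right and rows downward; lengths in mm; the calibration is good to about 2 mm. A picture is of the moment at which its call begins. There is no depth.
- env.job_done(): hands the job in; it is judged then, once.
The state is a dict: "time_s": time; "qpos": joint angles; "qvel": joint speeds; "effort": joint torques, N m; "ee_pos": TCP position; "ee_rot": TCP orientation; "force": force on the tool from outside, world axes, zero at the start; "torque": the same for the moment, N m; "gripper_width": finger opening in mm; "gripper_force": force on a finger pad.
Only numpy, scipy, OpenCV 4.12 (cv2) and the standard library are available. Lean on these libraries where they do the work, as an engineer would, in place of code of your own. Each camera call takes 0.05 s, during which the arm holds its last target. There are 200 camera calls.

## Working session

There is one attempt and no reset: what is moved stays moved. The work goes in short steps, Python scripts to look and compute and a tool call to move; the robot and the scene stay as the last step left them, time stands still between calls to the robot, and variables do not carry over. Pictures are saved under pics/ and viewed, at most 10 in all, crops included, and the job is handed in when it is done.

Besides the shell and the picture viewer there is one more tool, called after "Call:" as name([rows], argument=value, ...), one row to a line, values as JSON. move_arm: Moves the arm, as the interface text tells. Its arguments: {"type":"object","properties":{"plan":{"type":"array","items":{"type":"object","properties":{"tx":{"type":"number"},"ty":{"type":"number"},"tz":{"type":"number"},"wx":{"type":"number"},"wy":{"type":"number"},"wz":{"type":"number"}}}},"gripper":{"type":"number"},"force":{"type":"number"}},"required":["plan"]}

```bash
mkdir -p pics; cat > h.py <<'E'
import numpy as np, cv2
from workcell import env, grab_frame
from scipy.spatial.transform import Rotation as R
def grab(n,name=None):
    f=grab_frame(n)
    if name: cv2.imwrite('pics/'+name,f['color'][:,:,::-1])
    np.save('pics/'+(name or n)+'.npy',f,allow_pickle=True)
    return f
def load(name): return np.load('pics/'+name+'.npy',allow_pickle=True).item()
def foc(f): return f['color'].shape[0]/2/np.tan(np.radians(f['vfov'])/2)
def ray(f,u,v):
    F=foc(f); K=np.array([[F,0,f['cx']],[0,F,f['cy']],[0,0,1.]])
    d=np.array([(u-f['cx'])/F,(v-f['cy'])/F]); s=d.copy()
    for _ in range(30): s=d/(1+f['k1']*(s@s))
    V=np.array(f['view']); Rm=V[:3,:3]; c=-Rm.T@V[:3,3]
    return c,Rm.T@np.array([s[0],-s[1],-1.])
def onz(f,u,v,z):
    c,d=ray(f,u,v); return c+d*(z-c[2])/d[2]
def proj(f,p):
    V=np.array(f['view']); q=V[:3,:3]@np.asarray(p,float)+V[:3,3]
    s=np.array([q[0],-q[1]])/-q[2]; s=s*(1+f['k1']*(s@s)); return s*foc(f)+[f['cx'],f['cy']]
def tri(obs):
    A=np.zeros((3,3));b=np.zeros(3)
    for f,u,v in obs:
        c,d=ray(f,u,v); d=d/np.linalg.norm(d); P=np.eye(3)-np.outer(d,d); A+=P;b+=P@c
    return np.linalg.solve(A,b)
E
python3 - <<'E'
from h import *
for n in ('top','scene','wrist'):
    f=grab(n,n+'0.png'); c,d=ray(f,320,200); print(n,c.round(),d.round(2),f['k1'],foc(f))
a=[cv2.imread(f'pics/{n}0.png') for n in ('top','scene')]
s=env.state();print(s['time_s'],s['ee_pos'],s['ee_rot'],s['force'])
E
```

```text
top [ 267.    5. 1592.] [ 0.19  0.01 -0.98] -0.14597031210766798 503.1723188541756
scene [1142. -159.  821.] [-0.59  0.16 -0.79] -0.1107829005130611 414.31646528263207
wrist [136. 563. 385.] [ 0.23 -0.08 -0.97] -0.07514929033222977 352.00655462847686
0.15 [196.39385505 540.02488009 213.33198981] [-1.79924970e+02 -2.12449301e-04  1.60016035e+02] [ 0.6337721  -0.65550448  0.17393798]
```

View pics/top0.png

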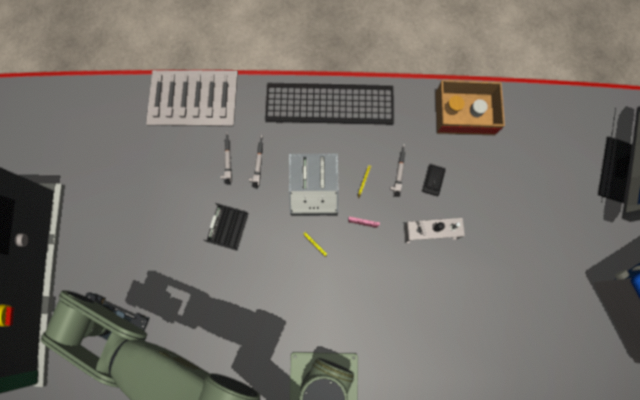

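View pics/scene0.png

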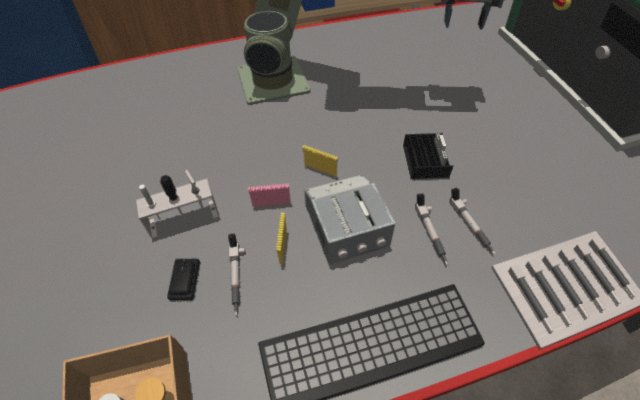

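Top: console (314,183), rack (228,227), stand (434,229), with look-alikes around. Scene: the stand shows pin tool (147,195), screwdriver (168,187) and T-key (193,183). Next I enlarge the relevant parts.

```bash
python3 - <<'E'
import cv2,numpy as np
t=cv2.imread('pics/top0.png');s=cv2.imread('pics/scene0.png')
def c(i,x,y,w,h,k): return cv2.resize(i[y:y+h,x:x+w],(w*k,h*k),interpolation=cv2.INTER_CUBIC)
o=np.zeros((600,800,3),np.uint8)
o[:300,:270]=c(t,280,147,54,60+0,5)[:300,:270]
o[:300,270:520]=c(t,200,200,50,60,5)
o[:200,520:800]=c(t,398,205,70,50,4)
o[300:600,:480]=c(s,300,165,96,60,5)[:300]
o[300:600,480:800]=c(s,132,165,80,75,4)
cv2.imwrite('pics/comp.png',o)
E
```

```text
(no output)
```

View pics/comp.png

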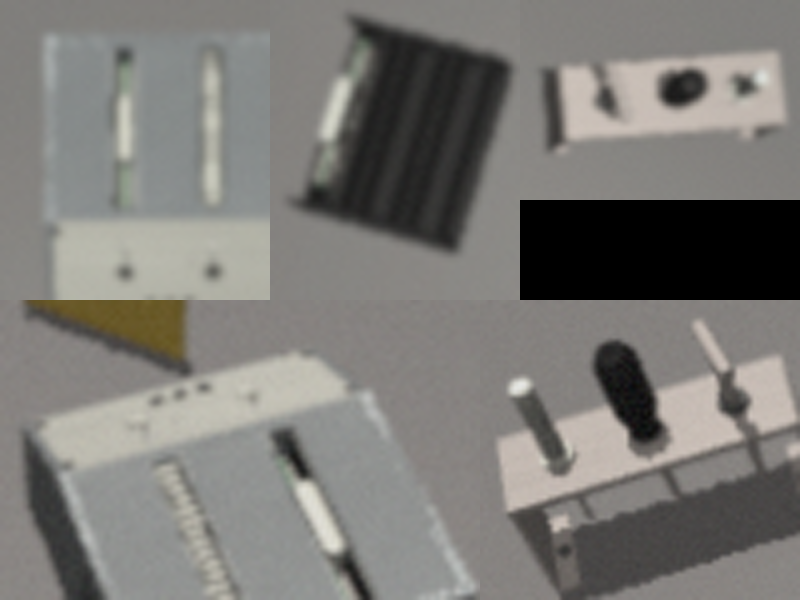

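Driver card (full-length finned rail) is in the right slot, its hole at about comp (213,271); pin tool is in the stand's right hole (image right, comp 750,85). The rack's spare card is in its left slot.

```bash
python3 - <<'E'
from h import *
f=load('top0.png')
def T(px,py,x0,y0,k): return (px+.5)/k-.5+x0,(py+.5)/k-.5+y0
C=lambda px,py,z: onz(f,*T(px,py,280,147,5),z).round(1)
print('slotR rear/front',C(210,45,95),C(208,207,95),'slotL',C(124,47,96),C(124,208,96))
print('holes R,L',C(213,271,78),C(125,271,78))
print('top corner rear-left',C(45,36,96),'front-left',C(52,217,96))
S=lambda px,py,z: onz(f,*T(px-520,py,398,205,4),z).round(1)
print('stand corners',[S(*p,85) for p in((558,67),(778,53),(786,122),(565,140))],'pin top',S(762,78,149))
Rk=lambda px,py,z: onz(f,*T(px-270,py,200,200,5),z).round(1)
print('rack corners',[Rk(*p,45) for p in((350,17),(512,66),(457,250),(292,203))])
E
```

```text
slotR rear/front [699.9  21.1  95. ] [597.3  19.9  95. ] slotL [697.2  74.2  96. ] [595.3  71.   96. ]
holes R,L [561.  16.  78.] [559.8  69.9  78. ]
top corner rear-left [703.2 123.3  96. ] front-left [588.7 114.6  96. ]
stand corners [array([ 501.8, -243.5,   85. ]), array([ 515.8, -414. ,   85. ]), array([ 462.7, -418.6,   85. ]), array([ 446.2, -248.3,   85. ])] pin top [ 486.5 -383.6  149. ]
rack corners [array([552.5, 351.7,  45. ]), array([523.8, 247.2,  45. ]), array([407.9, 275.6,  45. ]), array([434. , 380.7,  45. ])]
```

```bash
cat >> h.py <<'E'
def down(a): # tool pointing down, tool x at world angle a (deg)
    return R.from_euler('xyz',[180,0,a],degrees=True)
def plan(p,Rt,n,p0=None,R0=None):
    """n equal rows from measured (or given) pose to p,Rt"""
    s=env.state(); p0=np.array(s['ee_pos']) if p0 is None else np.array(p0)
    R0=R.from_euler('xyz',s['ee_rot'],degrees=True) if R0 is None else R0
    rel=R0.inv()*Rt; w=rel.as_rotvec()/n; pr=R0.inv().apply(np.array(p)-p0)
    M=sum((R.from_rotvec(w*k).as_matrix() for k in range(n)),np.zeros((3,3)))
    t=np.linalg.solve(M,pr)
    print(n,'rows t(cm)',(t/10).round(3),'w',w.round(4),'|t|mm',np.linalg.norm(t).round(1),'deg',np.degrees(np.linalg.norm(w)).round(2))
E
python3 - <<'E'
from h import *
plan([470,30,320],down(95),14)
plan([470,30,320],down(95),16)
E
```

```text
14 rows t(cm) [-4.274 -0.879 -0.761] w [-0.0001  0.0001  0.0811] |t|mm 44.3 deg 4.64
16 rows t(cm) [-3.744 -0.75  -0.666] w [-0.0001  0.      0.0709] |t|mm 38.8 deg 4.06
```

Call:
move_arm([
  {"tx": -3.74,"ty": -0.75,"tz": -0.67,"wz": 0.071},
  {"tx": -3.74,"ty": -0.75,"tz": -0.67,"wz": 0.071},
  {"tx": -3.74,"ty": -0.75,"tz": -0.67,"wz": 0.071},
  {"tx": -3.74,"ty": -0.75,"tz": -0.67,"wz": 0.071},
  {"tx": -3.74,"ty": -0.75,"tz": -0.67,"wz": 0.071},
  {"tx": -3.74,"ty": -0.75,"tz": -0.67,"wz": 0.071},
  {"tx": -3.74,"ty": -0.75,"tz": -0.67,"wz": 0.071},
  {"tx": -3.74,"ty": -0.75,"tz": -0.67,"wz": 0.071},
])

```text
schema error: expected keys tx, ty, tz, wx, wy, wz
```

Call:
move_arm([
  {"tx": -3.74,"ty": -0.75,"tz": -0.67,"wz": 0.071},
  {"tx": -3.74,"ty": -0.75,"tz": -0.67,"wz": 0.071},
  {"tx": -3.74,"ty": -0.75,"tz": -0.67,"wz": 0.071},
  {"tx": -3.74,"ty": -0.75,"tz": -0.67,"wz": 0.071},
  {"tx": -3.74,"ty": -0.75,"tz": -0.67,"wz": 0.071},
  {"tx": -3.74,"ty": -0.75,"tz": -0.67,"wz": 0.071},
  {"tx": -3.74,"ty": -0.75,"tz": -0.67,"wz": 0.071},
  {"tx": -3.74,"ty": -0.75,"tz": -0.67,"wz": 0.071},
  {},
  {},
], gripper=3.4)

```text
schema error: expected keys tx, ty, tz, wx, wy, wz
```

```bash
python3 - <<'E'
from h import *
f=grab('wrist','w1.png'); s=env.state(); print(s['time_s'],s['ee_pos'],s['ee_rot'],s['qpos'])
print('proj hole R',proj(f,[561,16,78]),'pin',proj(f,[486.5,-383.6,149]),'rack',proj(f,[480,314,45]))
plan([486,-300,300],down(95),9)
E
```

```text
0.2 [196.43098299 540.13524693 213.46467732] [-1.79944500e+02 -1.08765625e-03  1.60013545e+02] [ 6.88687025e+01  1.83375190e+01  8.96764762e+01 -2.25460359e-05
  7.20415154e+01 -1.14483582e+00]
proj hole R [ 66.50689408 537.62022135] pin [-51.05050932 474.63117282] rack [227.63211076 446.28304079]
9 rows t(cm) [-9.652 -3.92  -0.959] w [-1.000e-04  1.000e-04  1.261e-01] |t|mm 104.6 deg 7.22
```

View pics/w1.png

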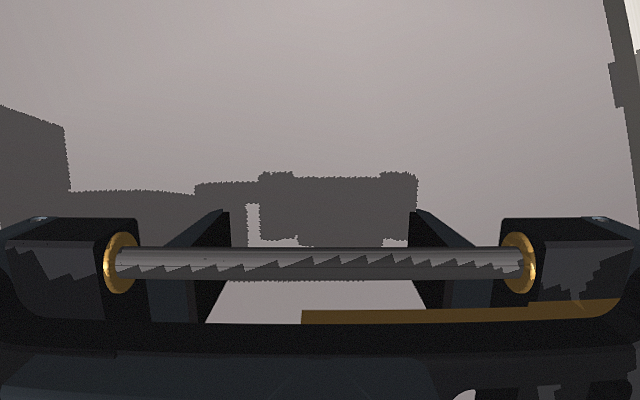

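The wrist view shows the gripper filling the lower half and only bare bench beyond, since the moves were refused (all six keys are needed per row). Refine the pin by two views, and move directly.

```bash
python3 - <<'E'
from h import *
t=load('top0.png');s=load('scene0.png')
S=lambda px,py:((px-520+.5)/4-.5+398,(py+.5)/4-.5+205)
Q=lambda px,py:((px-480+.5)/4-.5+132,(py-300+.5)/4-.5+165)
p=tri([(t,*S(762,78)),(s,*Q(520,387))]);print('pin top',p)
print('scene pin top on 149',onz(s,*Q(520,387),149),'flange scene on 87',onz(s,*Q(560,462),87),'top: ',onz(t,*S(745,88),87))
print('stand corners scene',[onz(s,*Q(*q),85).round(1) for q in((497,438),(512,511),(780,355))])
# console via scene holes
Cc=lambda px,py:((px+.5)/5-.5+300,(py-300+.5)/5-.5+165)
print('scene hole R,L',onz(s,*Cc(137,424),78),onz(s,*Cc(250,397),78))
plan([486,-383,270],down(95),26)
for a in (0.,): pass
E
```

```text
pin top [ 486.63904462 -383.73902     148.00561489]
scene pin top on 149 [ 487.63756367 -383.24709454  149.        ] flange scene on 87 [ 492.40301691 -382.07341502   87.        ] top:  [ 488.02412942 -386.88939425   87.        ]
stand corners scene [array([ 461.2, -418.8,   85. ]), array([ 518. , -411.1,   85. ]), array([ 448.1, -249.7,   85. ])]
scene hole R,L [560.17357443  15.33755186  78.        ] [560.26229614  70.61340558  78.        ]
26 rows t(cm) [-3.659 -1.43  -0.216] w [-0.      0.      0.0436] |t|mm 39.3 deg 2.5
```

```bash
python3 - <<'E'
from h import *
plan([430,60,270],down(128),14)
plan([487,-383.5,250],down(95),12,[430,60,270],down(128))
E
```

```text
14 rows t(cm) [-3.372 -1.886 -0.403] w [-0.0001  0.      0.0399] |t|mm 38.8 deg 2.29
12 rows t(cm) [-3.64  -1.013  0.167] w [ 0.    -0.     0.048] |t|mm 37.8 deg 2.75
```

Call:
move_arm([
  {"tx": -3.37,"ty": -1.89,"tz": -0.4,"wx": 0,"wy": 0,"wz": 0.04},
  {"tx": -3.37,"ty": -1.89,"tz": -0.4,"wx": 0,"wy": 0,"wz": 0.04},
  {"tx": -3.37,"ty": -1.89,"tz": -0.4,"wx": 0,"wy": 0,"wz": 0.04},
  {"tx": -3.37,"ty": -1.89,"tz": -0.4,"wx": 0,"wy": 0,"wz": 0.04},
  {"tx": -3.37,"ty": -1.89,"tz": -0.4,"wx": 0,"wy": 0,"wz": 0.04},
  {"tx": -3.37,"ty": -1.89,"tz": -0.4,"wx": 0,"wy": 0,"wz": 0.04},
  {"tx": -3.37,"ty": -1.89,"tz": -0.4,"wx": 0,"wy": 0,"wz": 0.04},
  {"tx": -3.37,"ty": -1.89,"tz": -0.4,"wx": 0,"wy": 0,"wz": 0.04},
  {"tx": -3.37,"ty": -1.89,"tz": -0.4,"wx": 0,"wy": 0,"wz": 0.04},
  {"tx": -3.37,"ty": -1.89,"tz": -0.4,"wx": 0,"wy": 0,"wz": 0.04},
  {"tx": -3.37,"ty": -1.89,"tz": -0.4,"wx": 0,"wy": 0,"wz": 0.04},
  {"tx": -3.37,"ty": -1.89,"tz": -0.4,"wx": 0,"wy": 0,"wz": 0.04},
], gripper=3.4, force=20)

```text
time_s: 1.2
ee_pos: [413.3, 133.6, 262.1]
ee_rot: [180.0, 0.0, 132.4]
force: [1.4, -0.6, -0.1]
gripper_width: 34.3
gripper_force: 0.0
```

Call:
move_arm([
  {"tx": -3.37,"ty": -1.89,"tz": -0.4,"wx": 0,"wy": 0,"wz": 0.04},
  {"tx": -3.37,"ty": -1.89,"tz": -0.4,"wx": 0,"wy": 0,"wz": 0.04},
  {"tx": -3.64,"ty": -1.01,"tz": 0.17,"wx": 0,"wy": 0,"wz": 0.048},
  {"tx": -3.64,"ty": -1.01,"tz": 0.17,"wx": 0,"wy": 0,"wz": 0.048},
  {"tx": -3.64,"ty": -1.01,"tz": 0.17,"wx": 0,"wy": 0,"wz": 0.048},
  {"tx": -3.64,"ty": -1.01,"tz": 0.17,"wx": 0,"wy": 0,"wz": 0.048},
  {"tx": -3.64,"ty": -1.01,"tz": 0.17,"wx": 0,"wy": 0,"wz": 0.048},
  {"tx": -3.64,"ty": -1.01,"tz": 0.17,"wx": 0,"wy": 0,"wz": 0.048},
  {"tx": -3.64,"ty": -1.01,"tz": 0.17,"wx": 0,"wy": 0,"wz": 0.048},
  {"tx": -3.64,"ty": -1.01,"tz": 0.17,"wx": 0,"wy": 0,"wz": 0.048},
  {"tx": -3.64,"ty": -1.01,"tz": 0.17,"wx": 0,"wy": 0,"wz": 0.048},
])

```text
time_s: 2.12
ee_pos: [495.9, -272.8, 254.2]
ee_rot: [-180.0, -0.0, 103.0]
force: [0.8, 0.4, 0.4]
gripper_width: 33.9
gripper_force: 0.0
```

```bash
python3 - <<'E'
from h import *
f=grab('wrist','w2.png'); s=env.state(); print(s['time_s'],s['ee_pos'],s['ee_rot'],s['qpos'],s['gripper_width'])
print('pin',proj(f,[487,-383.5,149]))
plan([487,-383.5,250],down(95),4)
E
```

```text
2.1667 [ 495.76189168 -279.63069049  253.39929037] [-179.88056002    0.32962305  102.73330767] [-30.3924809   16.46894753  86.58923859  -0.33096563  76.80386842
 -43.05027816] 33.860328995922046
pin [280.05577516 311.13691894]
4 rows t(cm) [-2.523 -0.66   0.095] w [-0.0004  0.0015  0.0337] |t|mm 26.1 deg 1.94
```

View pics/w2.png

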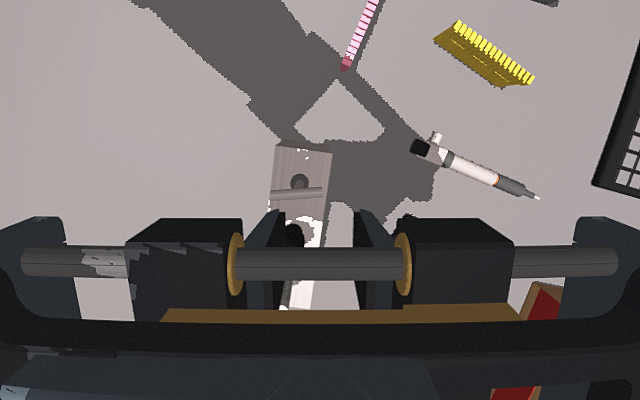

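The view shows the T-key (298,185) and screwdriver (292,235) on the stand, with the pin beyond, behind the gripper bar. Position agrees with the estimate.

Call:
move_arm([
  {"tx": -3.64,"ty": -1.01,"tz": 0.17,"wx": 0,"wy": 0,"wz": 0.048},
  {"tx": -3.64,"ty": -1.01,"tz": 0.17,"wx": 0,"wy": 0,"wz": 0.048},
  {"tx": -2.6,"ty": -0.7,"tz": 0.17,"wx": 0,"wy": 0,"wz": 0.048},
  {"tx": 0,"ty": 0,"tz": 0,"wx": 0,"wy": 0,"wz": 0},
  {"tx": 0,"ty": 0,"tz": 0,"wx": 0,"wy": 0,"wz": 0},
])

```text
time_s: 2.58
ee_pos: [487.1, -373.7, 248.6]
ee_rot: [-179.9, -0.1, 94.8]
force: [-0.5, -0.5, -0.6]
gripper_width: 33.8
gripper_force: 0.0
```

```bash
python3 - <<'E'
from h import *
s=env.state(); print(s['time_s'],s['ee_pos'],s['ee_rot'],s['force'])
plan([487,-383.5,165],down(95),3)
plan([487.5,-383.5,91],down(95),4,[487,-383.5,165],down(95))
E
```

```text
2.5833 [ 487.1268164  -373.73192011  248.61172615] [-1.7994861e+02 -8.8339977e-02  9.4821408e+01] [-0.48855721 -0.53756366 -0.6374915 ]
3 rows t(cm) [-0.327 -0.03   2.787] w [-0.0003 -0.0005 -0.001 ] |t|mm 28.1 deg 0.07
4 rows t(cm) [-1.00e-03  1.20e-02  1.85e+00] w [0. 0. 0.] |t|mm 18.5 deg 0.0
```

Call:
move_arm([
  {"tx": -0.33,"ty": 0,"tz": 2.8,"wx": 0,"wy": 0,"wz": 0},
  {"tx": -0.33,"ty": 0,"tz": 2.8,"wx": 0,"wy": 0,"wz": 0},
  {"tx": -0.33,"ty": 0,"tz": 2.8,"wx": 0,"wy": 0,"wz": 0},
  {"tx": 0,"ty": 0,"tz": 2.0,"wx": 0,"wy": 0,"wz": 0},
  {"tx": 0,"ty": 0,"tz": 2.0,"wx": 0,"wy": 0,"wz": 0},
  {"tx": 0,"ty": 0,"tz": 1.8,"wx": 0,"wy": 0,"wz": 0},
  {"tx": 0,"ty": 0,"tz": 1.4,"wx": 0,"wy": 0,"wz": 0},
  {"tx": 0,"ty": 0,"tz": 0,"wx": 0,"wy": 0,"wz": 0},
  {"tx": 0,"ty": 0,"tz": 0,"wx": 0,"wy": 0,"wz": 0},
])

```text
time_s: 3.33
ee_pos: [488.6, -381.4, 93.4]
ee_rot: [-180.0, -0.1, 95.0]
force: [-1.0, -0.5, 1.0]
gripper_width: 34.1
gripper_force: 0.0
```

Call:
move_arm([
  {"tx": 0,"ty": 0,"tz": 0,"wx": 0,"wy": 0,"wz": 0},
  {"tx": 0,"ty": 0,"tz": 0,"wx": 0,"wy": 0,"wz": 0},
  {"tx": 0,"ty": 0,"tz": 0,"wx": 0,"wy": 0,"wz": 0},
  {"tx": 0,"ty": 0,"tz": 0,"wx": 0,"wy": 0,"wz": 0},
  {"tx": 0,"ty": 0,"tz": 0,"wx": 0,"wy": 0,"wz": 0},
], gripper=0.6, force=25)

```text
time_s: 3.75
ee_pos: [488.8, -383.0, 94.6]
ee_rot: [179.9, 0.0, 94.9]
force: [0.0, 1.1, 3.5]
gripper_width: 11.8
gripper_force: 25.0
```

Call:
move_arm([
  {"tx": 0,"ty": 0,"tz": -0.5,"wx": 0,"wy": 0,"wz": 0},
  {"tx": 0,"ty": 0,"tz": -1.5,"wx": 0,"wy": 0,"wz": 0},
  {"tx": 0,"ty": 0,"tz": -2.5,"wx": 0,"wy": 0,"wz": 0},
  {"tx": 0,"ty": 0,"tz": -2.5,"wx": 0,"wy": 0,"wz": 0},
  {"tx": 0,"ty": 0,"tz": -2.5,"wx": 0,"wy": 0,"wz": 0},
  {"tx": 0,"ty": 0,"tz": -2.5,"wx": 0,"wy": 0,"wz": 0},
  {"tx": 0,"ty": 0,"tz": -2,"wx": 0,"wy": 0,"wz": 0},
  {"tx": 0,"ty": 0,"tz": -1,"wx": 0,"wy": 0,"wz": 0},
  {"tx": 0,"ty": 0,"tz": 0,"wx": 0,"wy": 0,"wz": 0},
], force=50)

```text
time_s: 4.5
ee_pos: [489.4, -383.6, 246.2]
ee_rot: [179.8, 0.2, 94.9]
force: [0.7, -0.9, -0.7]
gripper_width: 11.6
gripper_force: 50.0
```

```bash
python3 - <<'E'
from h import *
f=grab('scene','s1.png'); g=grab('wrist','w3.png'); s=env.state(); print(s['time_s'],s['ee_pos'],s['ee_rot'],s['force'],s['gripper_width'],s['qpos'])
hole=np.array([560.6,15.7,78.5]); psi=1
Rp=R.from_euler('z',psi,degrees=True)*R.from_euler('y',-30,degrees=True)*down(90)
a=Rp.as_matrix()[:,2]; P=hole-a*(40+60+7); print(a,P)
q0=[480,-150,270]
plan(q0,down(93),9); plan(P,Rp,8,q0,down(93))
T=np.array(s['ee_pos'])
i=cv2.imread('pics/s1.png'); u,v=proj(f,T-[0,0,30]).astype(int); print(u,v,proj(g,T-[0,0,67]))
o=np.zeros((400,800,3),np.uint8); o[:,:400]=cv2.resize(i[v-50:v+50,u-50:u+50],(400,400)); j=cv2.imread('pics/w3.png'); o[:,400:]=cv2.resize(j[120:320,220:420],(400,400)); cv2.imwrite('pics/c3.png',o)
E
```

```text
4.6 [ 488.11838306 -382.56574727  242.64281528] [-1.79950843e+02 -5.49184717e-02  9.49216209e+01] [-0.68596423  0.38638116 -1.26499529] 11.77234081955031 [-3.91531443e+01  2.16225326e+01  8.04917601e+01  5.38007499e-03
  7.79592245e+01 -4.40759145e+01]
[ 0.49992385  0.0087262  -0.8660254 ] [507.10814831  14.76629626 171.1647182 ]
9 rows t(cm) [ 2.584  0.093 -0.303] w [-0.0001 -0.0001  0.0037] |t|mm 26.0 deg 0.21
8 rows t(cm) [2.049 0.126 1.309] w [-0.0654 -0.0011  0.0043] |t|mm 24.4 deg 3.76
131 166 [317.06905721 206.14830034]
```

View pics/c3.png

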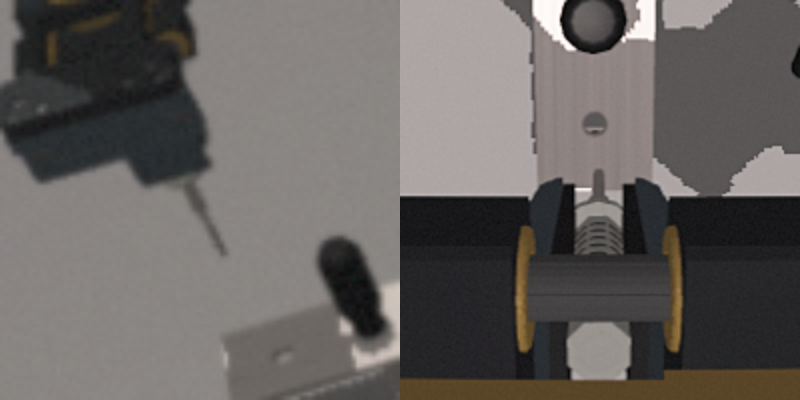

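The pin hangs straight in the gripper; tip at wrist (318.5,206), matching TCP+67 mm. Its stand hole is at (317.5,181.5). Now to the console, tilted.

Call:
move_arm([
  {"tx": 1.8,"ty": 0.1,"tz": -0.3,"wx": 0,"wy": 0,"wz": 0.004},
  {"tx": 2.6,"ty": 0.1,"tz": -0.3,"wx": 0,"wy": 0,"wz": 0.004},
  {"tx": 2.6,"ty": 0.1,"tz": -0.3,"wx": 0,"wy": 0,"wz": 0.004},
  {"tx": 2.6,"ty": 0.1,"tz": -0.3,"wx": 0,"wy": 0,"wz": 0.004},
  {"tx": 2.6,"ty": 0.1,"tz": -0.3,"wx": 0,"wy": 0,"wz": 0.004},
  {"tx": 2.6,"ty": 0.1,"tz": -0.3,"wx": 0,"wy": 0,"wz": 0.004},
  {"tx": 2.6,"ty": 0.1,"tz": -0.3,"wx": 0,"wy": 0,"wz": 0.004},
  {"tx": 2.6,"ty": 0.1,"tz": -0.3,"wx": 0,"wy": 0,"wz": 0.004},
  {"tx": 3.2,"ty": 0.1,"tz": -0.3,"wx": 0,"wy": 0,"wz": 0.004},
])

```text
time_s: 5.35
ee_pos: [480.4, -149.8, 268.5]
ee_rot: [-179.8, -0.1, 92.8]
force: [0.3, -0.5, -0.5]
gripper_width: 11.8
gripper_force: 50.0
```

Call:
move_arm([
  {"tx": 2.0,"ty": 0.13,"tz": 1.3,"wx": -0.065,"wy": 0,"wz": 0.004},
  {"tx": 2.0,"ty": 0.13,"tz": 1.3,"wx": -0.065,"wy": 0,"wz": 0.004},
  {"tx": 2.0,"ty": 0.13,"tz": 1.3,"wx": -0.065,"wy": 0,"wz": 0.004},
  {"tx": 2.0,"ty": 0.13,"tz": 1.3,"wx": -0.065,"wy": 0,"wz": 0.004},
  {"tx": 2.0,"ty": 0.13,"tz": 1.3,"wx": -0.065,"wy": 0,"wz": 0.004},
  {"tx": 2.0,"ty": 0.13,"tz": 1.3,"wx": -0.065,"wy": 0,"wz": 0.004},
  {"tx": 2.0,"ty": 0.13,"tz": 1.3,"wx": -0.065,"wy": 0,"wz": 0.004},
  {"tx": 1.0,"ty": 0.13,"tz": 1.0,"wx": -0.065,"wy": 0,"wz": 0.004},
  {"tx": 0,"ty": 0,"tz": 0,"wx": 0,"wy": 0,"wz": 0},
  {"tx": 0,"ty": 0,"tz": 0,"wx": 0,"wy": 0,"wz": 0},
])

```text
time_s: 6.18
ee_pos: [505.8, 0.8, 173.5]
ee_rot: [150.5, -0.5, 91.2]
force: [1.0, -1.1, -0.5]
gripper_width: 11.6
gripper_force: 50.0
```

```bash
python3 - <<'E'
from h import *
g=grab('wrist','w4.png'); s=env.state(); print(s['time_s'],s['ee_pos'],s['ee_rot'],s['qpos'],s['force'])
Rc=R.from_euler('xyz',s['ee_rot'],degrees=True); print('tip',proj(g,np.array(s['ee_pos'])+Rc.apply([0,0,67])),'hole',proj(g,[560.6,15.7,78.5]),'holeL',proj(g,[560,70.2,78.5]))
E
```

```text
6.2333 [5.07600205e+02 2.28904318e-01 1.75131775e+02] [150.3434551  -0.4600355  91.1335742] [ -2.83442644   1.79002257 124.12166332   5.67553712  24.62060716
  -8.38530106] [ 0.98355012 -0.78298029  0.39152274]
tip [321.38961727 208.78832441] hole [319.37141993 178.18029385] holeL [319.68000259 109.35129635]
```

View pics/w4.png

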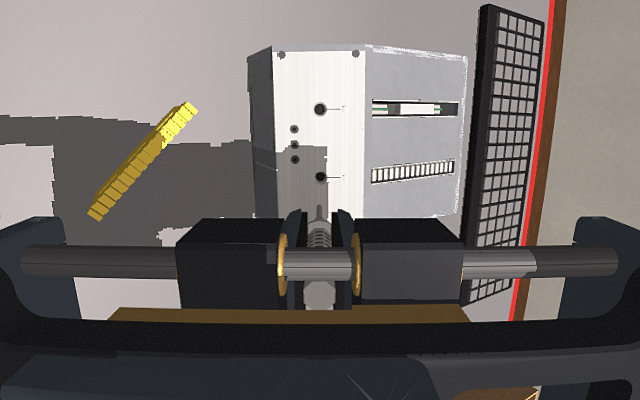

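Wrist view: eject holes at (320,109) left and (320,176.5) right; finned rail at (412,171) in line with the right hole; pin tip at about (319,207). Refine these with masks.

```bash
python3 - <<'E'
from h import *
g=load('w4.png'); im=g['color']; gray=cv2.cvtColor(im,cv2.COLOR_RGB2GRAY).astype(float)
def blob(u,v,r=9,th=None):
    w=gray[v-r:v+r+1,u-r:u+r+1]; th=th or (w.min()+np.median(w))/2; m=w<th
    n,l,st,c=cv2.connectedComponentsWithStats(m.astype(np.uint8)); k=l[r,r] or 1+st[1:,4].argmax(); return c[k]+[u-r,v-r],st[k,4]
hL,aL=blob(320,109); hR,aR=blob(320,177); print(hL,aL,hR,aR)
nrm=R.from_euler('z',1,degrees=True).apply([-.5,0,.8660254]); p0=np.array([560.4,43,78.5])
def onpl(u,v):
    c,d=ray(g,u,v); return c+d*((p0-c)@nrm)/(d@nrm)
L,Rr=onpl(*hL),onpl(*hR); print(L,Rr,np.linalg.norm(L-Rr),'yaw',np.degrees(np.arctan2(-(L-Rr)[0],(L-Rr)[1])))
for pts in (((371,175),(455,167)),((373,107),(459,107))): 
    A,B=[onz(g,*p,95) for p in pts]; print('slot',A.round(1),B.round(1))
print(gray[196:216,308:332].astype(int))
E
```

```text
[319.6635514 109.       ] 107 [320.20833333 176.02777778] 72
[559.966034    70.46739495  78.52625341] [561.22649752  17.45684854  78.71972923] 53.02588265675265 yaw 1.362099417643093
slot [600.2  18.1  95. ] [703.3  19.3  95. ]
slot [599.3  72.9  95. ] [701.6  76.5  95. ]
[[125 123 127 129 127 128 126 124 127 128 133 130 127 128 129 129 127 128
  123 109 219 250 242 241]
 [124 125 125 128 129 129 125 124 124 127 133 127 125 130 131 126 127 127
  122 110 220 249 242 241]
 [125 123 124 127 127 128 128 125 125 127 131 130 126 127 128 129 129 127
  122 112 217 249 242 242]
 [126 123 126 127 128 127 126 122 125 127 132 129 126 126 129 129 127 128
  123 108 220 249 242 242]
 [123 124 126 126 128 127 124 125 126 127 129 129 125 127 126 127 129 125
  126 112 215 250 241 242]
 [121 123 125 126 126 126 126 124 126 131 128 128 125 125 130 127 127 124
  124 110 218 249 241 241]
 [122 126 122 127 127 127 123 125 126 128 133 130 126 126 129 128 130 125
  123 108 215 249 240 241]
 [124 123 123 128 127 125 124 124 127 130 133 134 127 129 129 129 127 126
  122 110 215 249 241 240]
 [122 121 126 127 1
[... 493 characters left out ...]
22 122 125 130 126 125 128 104  75  79  77  84  97 120 132 128 128
  123 111 216 250 241 242]
 [124 123 123 126 126 126 126 128 103  72  76  78  83  94 117 131 129 127
  121 110 217 249 242 245]
 [128 123 122 124 127 125 125 127 102  72  79  77  81  98 117 132 128 126
  119 109 218 252 248 239]
 [116 129 122 124 127 126 127 129 107  75  77  84  83  87 114 131 127 128
  123 111 173 239 236 148]
 [120 125 126 126 126 127 126 120  94  74  75  78  83  87 115 132 127 128
  121 111 213 252 239 143]
 [117 128 122 122 129 125 127 121  95  75  77  80  82  88 115 132 127 127
  120 106 216 254 241 147]
 [119 126 124 127 126 126 128 120  94  74  76  81  83  86 118 132 127 126
  121 108 216 253 240 148]]
```

```bash
cat >> h.py <<'E'
def camtool(f,pos,rot):
    Rt=R.from_euler('xyz',rot,degrees=True); V=np.array(f['view']); Rm=V[:3,:3]; c=-Rm.T@V[:3,3]
    return Rt.inv().apply(c-np.array(pos)), (R.from_matrix(Rm)*Rt)   # cam centre in tool; tool->cam rotation
E
python3 - <<'E'
from h import *
D=[('wrist0.png',[196.39,540.02,213.33],[-179.925,0,160.016]),('w1.png',[196.431,540.135,213.465],[-179.9445,-.001,160.0135]),('w2.png',[495.76,-279.63,253.40],[-179.8806,.3296,102.733]),('w3.png',[488.118,-382.566,242.643],[-179.951,-.055,94.9216]),('w4.png',[507.6,.229,175.132],[150.3435,-.46,91.1336])]
Q=[]
for n,p,r in D:
    c,q=camtool(load(n),p,r); Q.append((c,q)); print(n,c.round(1),q.as_euler('xyz',degrees=True).round(2))
g=load('w4.png'); gray=cv2.cvtColor(g['color'],cv2.COLOR_RGB2GRAY).astype(int)
print(gray[166:188,310:332]); print(gray[100:119,310:332])
E
```

```text
wrist0.png [  64.5    0.8 -171.4] [179.98 -13.43  90.02]
w1.png [  64.5    0.8 -171.4] [179.97 -13.44  90.01]
w2.png [  71.1    1.9 -172.8] [-179.83  -13.1    89.7 ]
w3.png [  65.4    1.  -172.8] [-179.91  -13.57   90.01]
w4.png [  66.1   -0.7 -170.4] [179.77 -13.42  89.97]
[[130 129 130 129 127 126 130 131 132 130 128 129 130 133 126 115 219 251
  246 243 243 244]
 [130 130 130 127 128 127 128 132 132 128 126 129 130 130 126 114 220 251
  245 244 244 244]
 [131 129 131 128 128 126 130 130 132 128 129 130 132 131 128 115 218 251
  245 243 243 243]
 [130 130 130 126 125 125 130 131 133 134 128 130 133 133 127 114 217 252
  245 243 243 245]
 [129 130 130 128 127 127 131 130 132 129 119 121 127 130 126 115 218 250
  245 243 242 243]
 [128 130 130 128 129 127 126 128 131 129 124 119 117 113 122 118 217 251
  246 244 242 244]
 [128 132 130 130 127 127 129 113  64  40  39  47  59  89 109 105 220 251
  244 244 243 244]
 [124 129 129 129 130 121  74  32  21  12  16  20  19  35  78  91 218 255
  246 242 243 243]
 [130 128 128 128 136 107  46  10  17  24  24  18  19  18  44  73 173 245
  248 2
[... 2289 characters left out ...]
6  63  40  34  62 118 188 247
  253 250 250 250]
 [244 245 243 243 202  72  42  53  53  57  59  57  39  70 109 142 232 252
  249 246 247 247]
 [243 246 245 240 223 162  75  37  46  41  40  28  42 111 144 188 246 251
  248 245 247 248]
 [243 245 246 239 230 215 168 122  91  60  75  92 121 148 169 232 250 249
  246 245 246 248]
 [243 244 245 243 237 232 221 198 180 164 159 159 157 177 230 249 249 247
  247 246 246 248]
 [243 244 244 244 244 244 241 232 219 206 209 210 225 240 249 249 246 247
  246 246 247 248]
 [243 245 244 244 243 246 248 246 243 239 241 245 248 251 248 246 246 246
  247 245 246 248]
 [243 244 244 243 243 244 247 249 249 247 247 248 247 246 248 245 245 247
  247 246 247 248]]
```

```bash
cat >> h.py <<'E'
CT=np.array([65.,0.4,-171.4]); RT=R.from_euler('xyz',[180,-13.43,90],degrees=True)
def rayT(f,u,v):  # ray in tool frame
    g=dict(f); g['view']=np.eye(4); _,d=ray(g,u,v); return RT.inv().apply(d)
def projT(f,p):
    g=dict(f); g['view']=np.eye(4); return proj(g,RT.apply(np.array(p)-CT))
E
python3 - <<'E'
from h import *
g=load('w4.png')
print('tip pred',projT(g,[0,0,67]),projT(g,[2,0,67]),'flange',projT(g,[0,0,7]))
dL,dR=rayT(g,319.5,109),rayT(g,320.3,177.2)
# panel ~ perpendicular to tool z (within 0.5deg): scale to z=D, spacing 54
dL/=dL[2];dR/=dR[2]; D=54/np.linalg.norm((dL-dR)); print('D',D,'holeR in tool',CT+dR*D,'holeL',CT+dL*D)
E
```

```text
tip pred [318.42257523 206.81854829] [318.4214823  204.06233376] flange [318.2468884  236.24820981]
D 281.0847457553147 holeR in tool [ 13.2456628    1.46027481 109.68474576] holeL [ 67.24156616   0.79512776 109.68474576]
```

```bash
python3 - <<'E'
from h import *
s=env.state(); R0=R.from_euler('xyz',s['ee_rot'],degrees=True)
Rd=R.from_euler('z',1.3,degrees=True)*R.from_euler('y',-30,degrees=True)*down(90)
rel=R0.inv()*Rd; print(rel.as_rotvec())
h=np.array([13.25,1.46,109.7]); p=h-rel.apply([0,.3,77]); print(p)
plan(p,rel,4,np.zeros(3),R.identity())
E
```

```text
[-0.00598272 -0.00552065 -0.00651357]
[13.67162334  0.69796585 32.70434079]
4 rows t(cm) [0.343 0.016 0.817] w [-0.0015 -0.0014 -0.0016] |t|mm 8.9 deg 0.15
```

Call:
move_arm([
  {"tx": 0.5,"ty": 0.02,"tz": 0.6,"wx": -0.0015,"wy": -0.0014,"wz": -0.0016},
  {"tx": 0.5,"ty": 0.02,"tz": 0.8,"wx": -0.0015,"wy": -0.0014,"wz": -0.0016},
  {"tx": 0.37,"ty": 0.02,"tz": 0.9,"wx": -0.0015,"wy": -0.0014,"wz": -0.0016},
  {"tx": 0,"ty": 0.01,"tz": 0.97,"wx": -0.0015,"wy": -0.0014,"wz": -0.0016},
  {"tx": 0,"ty": 0,"tz": 0,"wx": 0,"wy": 0,"wz": 0},
  {"tx": 0,"ty": 0,"tz": 0,"wx": 0,"wy": 0,"wz": 0},
  {"tx": 0,"ty": 0,"tz": 0,"wx": 0,"wy": 0,"wz": 0},
])

```text
time_s: 6.82
ee_pos: [525.2, 13.9, 148.6]
ee_rot: [149.8, -0.0, 91.2]
force: [-0.4, -0.1, -0.5]
gripper_width: 11.5
gripper_force: 50.0
```

```bash
python3 - <<'E'
from h import *
g=grab('wrist','w5.png'); s=env.state(); print(s['time_s'],s['ee_pos'],s['ee_rot'],s['force'])
gray=cv2.cvtColor(g['color'],cv2.COLOR_RGB2GRAY).astype(int)
print('hole expected',projT(g,[0,.3,77]))
im=cv2.imread('pics/w5.png')[90:240,220:420]; cv2.imwrite('pics/c5.png',cv2.resize(im,(800,600),interpolation=cv2.INTER_CUBIC))
E
```

```text
6.8667 [525.0143562   13.9847228  148.60869025] [ 1.49803340e+02 -5.08459263e-03  9.12159587e+01] [-0.28232354  0.20865667 -0.38276904]
hole expected [318.85551413 203.21024397]
```

View pics/c5.png

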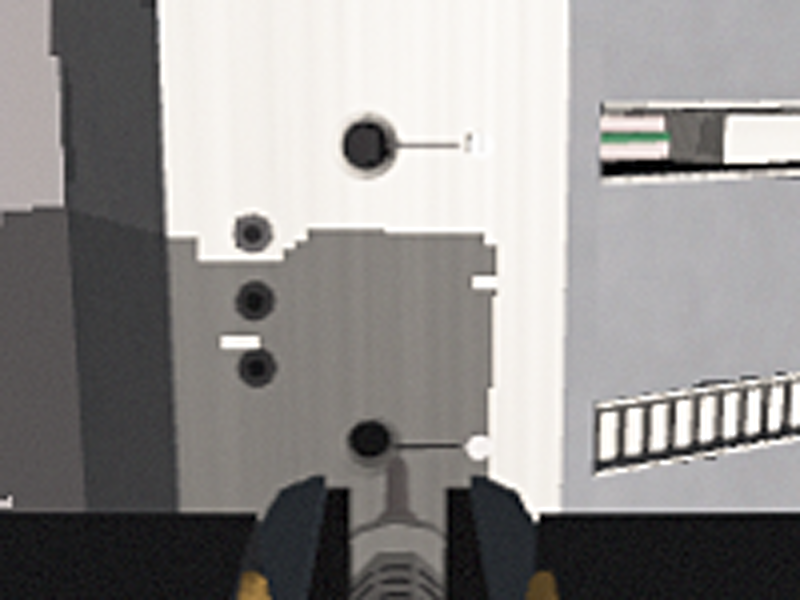

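Hole R at (312.4,200.1), hole L at (312.2,126.5), pin tip at (319.1,204.4): the hole is about 6 px to the left, so correct along tool y (the arm had not fully settled before).

```bash
python3 - <<'E'
from h import *
g=load('w5.png')
dL,dR=rayT(g,312.2,126.4),rayT(g,312.3,200.2)
dL/=dL[2];dR/=dR[2]; D=54/np.linalg.norm((dL-dR)); print('D',D,'holeR in tool',CT+dR*D,'holeL',CT+dL*D)
E
```

```text
D 253.65127259013707 holeR in tool [ 0.93778866 -4.5738348  82.25127259] holeL [54.93757    -4.42016206 82.25127259]
```

Call:
move_arm([
  {"tx": 0.05,"ty": -0.25,"tz": 0,"wx": 0,"wy": 0,"wz": 0},
  {"tx": 0.05,"ty": -0.25,"tz": 0,"wx": 0,"wy": 0,"wz": 0},
  {"tx": 0,"ty": 0,"tz": 0,"wx": 0,"wy": 0,"wz": 0},
  {"tx": 0,"ty": 0,"tz": 0,"wx": 0,"wy": 0,"wz": 0},
  {"tx": 0,"ty": 0,"tz": 0,"wx": 0,"wy": 0,"wz": 0},
  {"tx": 0,"ty": 0,"tz": 0,"wx": 0,"wy": 0,"wz": 0},
])

```text
time_s: 7.37
ee_pos: [520.1, 15.5, 145.4]
ee_rot: [149.8, -0.0, 91.3]
force: [-0.6, -0.5, 0.1]
gripper_width: 11.6
gripper_force: 50.0
```

```bash
python3 - <<'E'
from h import *
g=grab('wrist','w6.png'); s=env.state(); print(s['time_s'],s['ee_pos'],s['ee_rot'],s['force'])
gray=cv2.cvtColor(g['color'],cv2.COLOR_RGB2GRAY).astype(int)
print(projT(g,[0,.4,82]),projT(g,[54,.4,82]))
print(gray[190:210,308:332])
w=gray[110:142,302:336]<150
print([c.round(1) for c in cv2.connectedComponentsWithStats(w.astype(np.uint8))[3]+[302,110]],cv2.connectedComponentsWithStats(w.astype(np.uint8))[2][:,4])
E
```

```text
7.4167 [520.16144002  15.50770399 145.35144563] [ 1.49851272e+02 -1.08013325e-02  9.12728191e+01] [ 0.2456839   0.03429537 -0.84678313]
[318.99263477 201.50658833] [318.99263477 127.7504273 ]
[[126 128 131 128 127 127 125 126 128 134 132 129 126 127 129 128 129 128
  130 128 127 135 133 131]
 [128 129 129 128 128 128 124 126 129 131 132 126 125 126 131 131 130 128
  129 127 129 133 134 133]
 [128 128 130 127 128 126 125 125 129 130 131 132 126 127 130 127 129 129
  130 128 127 131 133 130]
 [127 127 131 126 127 128 125 124 129 131 132 129 125 124 128 126 128 129
  128 126 128 130 132 132]
 [126 128 132 128 129 126 123 126 130 131 131 130 128 126 129 129 127 129
  128 127 128 131 131 130]
 [127 127 131 130 126 127 124 127 129 113 119 132 130 130 133 130 131 130
  127 127 127 134 132 131]
 [126 127 131 127 126 126 125 127 129 130 130 128 119 120 120 123 127 130
  129 126 127 130 129 130]
 [129 126 130 129 128 127 124 127 130 135 123  90  89  98 105 115 111 124
  131 127 127 131 132 131]
 [123 127 129 129 129 127 127 130 109  61  34  27  28  31  34  55  92 111
  122 128 129 129 135 130]
[... 469 characters left out ...]
3  19  57
   78  70  77  90  93  91]
 [126 129 129 128 130 133 119  85  44  28  47  49  42  26  18  15  35  70
   82  76  76  85  87  86]
 [127 125 128 128 126 132 125 112  81  68  80  85  92  65   6  21  55  85
   89  91 107 127 132 132]
 [127 125 129 129 127 129 129 114  88  78  83  82  88  79  64  76  85  89
   92  95 116 133 133 131]
 [127 127 130 127 128 126 127 121  94  77  76  79  84  91  89  82  85  92
   93 103 123 132 132 127]
 [124 128 127 128 126 126 124 124 102  74  77  82  83  91  88  86  94  95
   93 114 128 131 131 132]
 [124 124 130 128 123 126 123 120 102  75  78  78  82  94 101 102  98  98
  115 127 127 128 130 130]]
[array([318.2, 125.1]), array([320.6, 128.4])] [944 144]
```

Call:
move_arm([
  {"tx": -0.02,"ty": 0.13,"tz": 0,"wx": 0,"wy": 0,"wz": 0},
  {"tx": 0,"ty": 0,"tz": 0.3,"wx": 0,"wy": 0,"wz": 0},
  {"tx": 0,"ty": 0,"tz": 0.3,"wx": 0,"wy": 0,"wz": 0},
  {"tx": 0,"ty": 0,"tz": 0.3,"wx": 0,"wy": 0,"wz": 0},
  {"tx": 0,"ty": 0,"tz": 0.3,"wx": 0,"wy": 0,"wz": 0},
  {"tx": 0,"ty": 0,"tz": 0.2,"wx": 0,"wy": 0,"wz": 0},
  {"tx": 0,"ty": 0,"tz": 0.2,"wx": 0,"wy": 0,"wz": 0},
  {"tx": 0,"ty": 0,"tz": 0,"wx": 0,"wy": 0,"wz": 0},
  {"tx": 0,"ty": 0,"tz": 0,"wx": 0,"wy": 0,"wz": 0},
])

```text
time_s: 8.17
ee_pos: [529.0, 15.5, 132.1]
ee_rot: [149.9, -0.0, 91.3]
force: [-4.1, 0.3, 3.6]
gripper_width: 11.6
gripper_force: 50.0
```

Call:
move_arm([
  {"tx": 0,"ty": 0,"tz": 0.2,"wx": 0,"wy": 0,"wz": 0},
  {"tx": 0,"ty": 0,"tz": 0.1,"wx": 0,"wy": 0,"wz": 0},
  {"tx": 0,"ty": 0,"tz": 0,"wx": 0,"wy": 0,"wz": 0},
  {"tx": 0,"ty": 0,"tz": 0,"wx": 0,"wy": 0,"wz": 0},
])

```text
time_s: 8.5
ee_pos: [530.5, 15.5, 129.5]
ee_rot: [149.9, -0.0, 91.3]
force: [-4.8, -0.4, 5.3]
gripper_width: 11.4
gripper_force: 50.0
```

Call:
move_arm([
  {"tx": 0,"ty": -0.02,"tz": 0.1,"wx": 0,"wy": 0,"wz": 0},
  {"tx": 0,"ty": 0,"tz": 0.1,"wx": 0,"wy": 0,"wz": 0},
  {"tx": 0,"ty": 0,"tz": 0.1,"wx": 0,"wy": 0,"wz": 0},
  {"tx": 0,"ty": 0,"tz": 0,"wx": 0,"wy": 0,"wz": 0},
  {"tx": 0,"ty": 0,"tz": 0,"wx": 0,"wy": 0,"wz": 0},
])

```text
time_s: 8.92
ee_pos: [531.9, 15.6, 127.1]
ee_rot: [149.8, -0.0, 91.3]
force: [-6.7, 0.4, 7.3]
gripper_width: 11.6
gripper_force: 50.0
```

Call:
move_arm([
  {"tx": 0,"ty": 0,"tz": 0.1,"wx": 0,"wy": 0,"wz": 0},
  {"tx": 0,"ty": 0,"tz": 0,"wx": 0,"wy": 0,"wz": 0},
  {"tx": 0,"ty": 0,"tz": 0,"wx": 0,"wy": 0,"wz": 0},
])

```text
time_s: 9.17
ee_pos: [532.2, 15.6, 126.7]
ee_rot: [149.8, -0.0, 91.3]
force: [-10.1, -0.1, 12.2]
gripper_width: 11.2
gripper_force: 50.0
```

Call:
move_arm([
  {"tx": 0,"ty": 0,"tz": 0.03,"wx": 0,"wy": 0,"wz": 0},
  {"tx": 0,"ty": 0,"tz": 0,"wx": 0,"wy": 0,"wz": 0},
  {"tx": 0,"ty": 0,"tz": 0,"wx": 0,"wy": 0,"wz": 0},
])

```text
time_s: 9.42
ee_pos: [532.3, 15.6, 126.6]
ee_rot: [149.8, -0.0, 91.3]
force: [-10.1, -0.5, 13.6]
gripper_width: 11.8
gripper_force: 50.0
```

Call:
move_arm([
  {"tx": 0,"ty": 0,"tz": -0.2,"wx": 0,"wy": 0,"wz": 0},
  {"tx": 0,"ty": 0,"tz": -0.4,"wx": 0,"wy": 0,"wz": 0},
  {"tx": 0,"ty": 0,"tz": -0.6,"wx": 0,"wy": 0,"wz": 0},
  {"tx": 0,"ty": 0,"tz": -1,"wx": 0,"wy": 0,"wz": 0},
  {"tx": 0,"ty": 0,"tz": -1.5,"wx": 0,"wy": 0,"wz": 0},
  {"tx": 0,"ty": 0,"tz": -1.3,"wx": 0,"wy": 0,"wz": 0},
  {"tx": 0,"ty": 0,"tz": 0,"wx": 0,"wy": 0,"wz": 0},
  {"tx": 0,"ty": 0,"tz": 0,"wx": 0,"wy": 0,"wz": 0},
  {"tx": 0,"ty": 0,"tz": 0,"wx": 0,"wy": 0,"wz": 0},
])

```text
time_s: 10.17
ee_pos: [507.6, 15.0, 168.7]
ee_rot: [149.9, -0.0, 91.3]
force: [0.1, 0.3, -0.9]
gripper_width: 11.7
gripper_force: 50.0
```

```bash
python3 - <<'E'
from h import *
g=grab('wrist','w7.png'); f=grab('scene','s7.png'); s=env.state(); print(s['time_s'],s['ee_pos'],s['ee_rot'],s['force'],s['gripper_width'])
a=cv2.imread('pics/w7.png')[70:240,220:470]; b=cv2.imread('pics/s7.png')[160:260,290:400]
o=np.zeros((600,800,3),np.uint8); o[:272,:400]=cv2.resize(a,(400,272)); o[:364,400:]=cv2.resize(b,(400,364)); cv2.imwrite('pics/c7.png',o[:364])
print('tip',projT(g,[2,0,67]))
gray=cv2.cvtColor(g['color'],cv2.COLOR_RGB2GRAY).astype(int); print(gray[198:212,310:328])
plan([480,-150,270],down(93),9)
plan([488.5,-383,245],down(95),9,[480,-150,270],down(93))
E
```

```text
10.2667 [507.48047243  14.96686595 168.10789444] [ 1.49940275e+02 -9.92434621e-03  9.12694381e+01] [-0.89965485 -0.25971449  0.32864563] 11.76822700908763
tip [318.4214823  204.06233376]
[[131 128 129 127 129 113  90  91  84  79  83  86  83  91  93  97 114 120]
 [130 130 131 128 126 118 104  89  81  82  81  92  97  98  93 106 123 117]
 [131 130 127 126 123 123 122 120 112 107 104 109 102  97 106 126 127 115]
 [130 129 126 128 126 125 120 122 118 113 107 106 108 121 132 130 124 116]
 [131 132 126 128 126 130 130 131 126 116 118 125 132 129 130 128 125 115]
 [129 129 127 129 127 129 132 137 136 132 133 133 131 129 133 131 125 115]
 [130 131 129 130 127 127 134 122 109 107 118 128 131 129 128 127 124 117]
 [127 130 130 126 129 128 125 102  78  78  82 113 134 131 130 127 124 113]
 [131 130 127 128 127 131 116  83  77  78  80 104 125 132 130 128 122 109]
 [127 131 129 127 128 132 109  75  75  81  82  97 122 133 129 122 118 218]
 [128 131 128 126 127 131 110  73  82  82  82  98 121 133 128 125 114 224]
 [130 129 127 131 125 130 109  75  77  82  82  99 121 130 130 124 110 224]
 [128 128 130 126 128 132 109  75  79  81  86  97 122 132 131 125 112 222]
 [127 130 128 127 127 130 109  73  77  78  84  96 122 133 129 125 111 224]]
9 rows t(cm) [-1.824 -0.03  -1.202] w [ 0.0583  0.0009 -0.0033] |t|mm 21.8 deg 3.35
9 rows t(cm) [-2.589 -0.081  0.278] w [ 0.      0.     -0.0039] |t|mm 26.1 deg 0.22
```

View pics/c7.png

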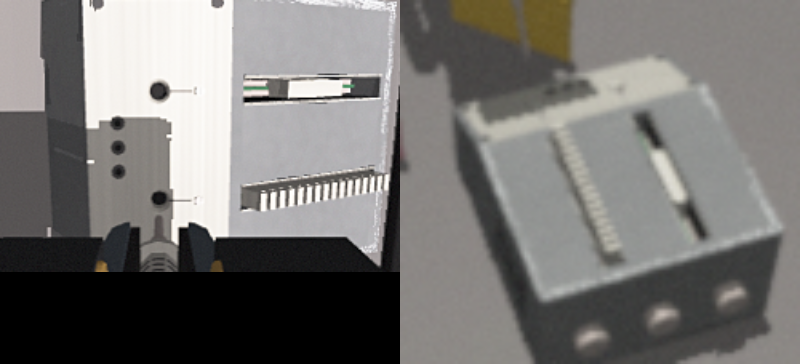

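Wrist view shows the driver card's rail standing out (rail side visible at comp (310,190)) and the logic card still flush; the scene view agrees. Now return the pin.

Call:
move_arm([
  {"tx": -1.8,"ty": 0,"tz": -1.8,"wx": 0.058,"wy": 0.001,"wz": -0.003},
  {"tx": -1.8,"ty": 0,"tz": -1.8,"wx": 0.058,"wy": 0.001,"wz": -0.003},
  {"tx": -1.8,"ty": 0,"tz": -1.2,"wx": 0.058,"wy": 0.001,"wz": -0.003},
  {"tx": -1.8,"ty": 0,"tz": -1.2,"wx": 0.058,"wy": 0.001,"wz": -0.003},
  {"tx": -1.8,"ty": 0,"tz": -1.2,"wx": 0.058,"wy": 0.001,"wz": -0.003},
  {"tx": -1.8,"ty": 0,"tz": -1.2,"wx": 0.058,"wy": 0.001,"wz": -0.003},
  {"tx": -1.8,"ty": 0,"tz": -1.2,"wx": 0.058,"wy": 0.001,"wz": -0.003},
  {"tx": -1.8,"ty": 0,"tz": -0.6,"wx": 0.058,"wy": 0.001,"wz": -0.003},
  {"tx": -1.8,"ty": 0,"tz": -0.6,"wx": 0.058,"wy": 0.001,"wz": -0.003},
])

```text
time_s: 11.02
ee_pos: [478.1, -149.1, 269.9]
ee_rot: [179.9, -0.1, 92.9]
force: [-0.4, -0.2, 0.1]
gripper_width: 11.6
gripper_force: 50.0
```

Call:
move_arm([
  {"tx": -2.6,"ty": -0.08,"tz": 0.1,"wx": 0,"wy": 0,"wz": -0.004},
  {"tx": -2.6,"ty": -0.08,"tz": 0.1,"wx": 0,"wy": 0,"wz": -0.004},
  {"tx": -2.6,"ty": -0.08,"tz": 0.1,"wx": 0,"wy": 0,"wz": -0.004},
  {"tx": -2.6,"ty": -0.08,"tz": 0.1,"wx": 0,"wy": 0,"wz": -0.004},
  {"tx": -2.6,"ty": -0.08,"tz": 0.1,"wx": 0,"wy": 0,"wz": -0.004},
  {"tx": -2.6,"ty": -0.08,"tz": 0.1,"wx": 0,"wy": 0,"wz": -0.004},
  {"tx": -2.6,"ty": -0.08,"tz": 0.1,"wx": 0,"wy": 0,"wz": -0.004},
  {"tx": -2.6,"ty": -0.08,"tz": 0.1,"wx": 0,"wy": 0,"wz": -0.004},
  {"tx": -2.2,"ty": -0.08,"tz": 0.1,"wx": 0,"wy": 0,"wz": -0.004},
  {"tx": 0,"ty": 0,"tz": 0,"wx": 0,"wy": 0,"wz": 0},
  {"tx": 0,"ty": 0,"tz": 0,"wx": 0,"wy": 0,"wz": 0},
  {"tx": 0,"ty": 0,"tz": 0,"wx": 0,"wy": 0,"wz": 0},
])

```text
time_s: 12.02
ee_pos: [485.7, -377.4, 259.4]
ee_rot: [179.8, -0.2, 94.9]
force: [-0.3, 0.7, -0.2]
gripper_width: 11.3
gripper_force: 50.0
```

```bash
cat > m.py <<'E'
from h import *
import sys
name=sys.argv[1]
g=grab('wrist',name); s=env.state(); print(s['time_s'],s['ee_pos'],s['ee_rot'],s['force'])
plan([488.3,-382.8,200],down(95),4)
d=s['ee_pos'][2]-85; e=projT(g,[0,.3,d]); print('expect hole at',e,'scale px/mm',foc(g)/np.linalg.norm([65,d+171]))
gray=cv2.cvtColor(g['color'],cv2.COLOR_RGB2GRAY)
hs,ws=slice(140,204),slice(285,350); m=(gray[hs,ws]<125).astype(np.uint8)
n,l,st,c=cv2.connectedComponentsWithStats(m)
for k in range(1,n):
    if 15<st[k,4]<700: print((c[k]+[285,140]).round(1),st[k])
E
python3 m.py w8.png; python3 - <<'E'
from h import *
g=load('w3.png'); gray=cv2.cvtColor(g['color'],cv2.COLOR_RGB2GRAY).astype(int); print('w3',projT(g,[0,.3,158])); print(gray[172:192,308:328])
E
```

```text
12.0667 [ 485.77635699 -377.07199491  259.76200355] [ 1.79803870e+02 -1.58564443e-01  9.49712866e+01] [ 1.04248125  0.52090107 -1.02235856]
4 rows t(cm) [-0.151  0.047  1.494] w [ 0.0009 -0.0007 -0.0001] |t|mm 15.0 deg 0.06
expect hole at [318.89259191 178.44423803] scale px/mm 1.0005340926632966
[289.6 166.7] [  2   0   6  55 164]
[319.2 145.1] [ 20   0  30  13 319]
[348.1 171.1] [ 62   0   3  58 152]
[319.2 185. ] [ 28  39  13  13 121]
w3 [318.88772373 181.69236284]
[[135 133 133 133 134 136 139 139 137 137 135 135 132 130 134 135 135 134
  135 135]
 [131 133 133 131 133 134 135 139 136 136 137 137 134 132 136 137 138 133
  136 134]
 [134 134 135 135 134 135 136 142 139 138 136 136 131 132 136 137 137 133
  135 135]
 [131 135 133 135 135 136 133 132 130 124 129 129 136 132 136 137 136 135
  135 136]
 [131 136 135 134 134 132 116 106 101  93  94 100 116 131 135 137 136 135
  134 135]
 [132 134 135 134 128 112  95  84  86  85  85  87  92 111 131 139 137 136
  135 136]
 [133 135 135 130 110  89  84  86  86  86  85  85  86  90 113 135 138 137
  132 134]
 [134 135 134 122  99  84  88  8
[... 373 characters left out ...]
 134 135
  135 134]
 [133 135 132 118 110 131 147 149 150 153 152 149 153 128  99 117 135 136
  132 134]
 [133 134 135 127 104  92 118 119  77  56  68  99 102  86 103 132 136 135
  134 134]
 [132 133 138 132 117  98  88  76  65  62  70  82  93  98 123 138 135 132
  135 132]
 [131 133 134 133 134 120 113 109 103  99 103 108 107 123 135 134 139 134
  132 134]
 [132 132 135 134 135 135 133 132 120 117 123 128 134 132 135 137 134 132
  133 132]
 [131 133 132 134 134 136 134 137 137 134 138 134 133 130 132 135 135 131
  133 133]
 [133 132 132 133 133 135 137 138 141 133 137 132 133 133 135 137 135 134
  134 133]
 [133 132 132 132 132 133 138 140 136 133 133 136 131 132 136 137 133 130
  132 132]]
```

Call:
move_arm([
  {"tx": -0.22,"ty": 0.01,"tz": 0.5,"wx": 0.0009,"wy": -0.0007,"wz": 0},
  {"tx": -0.22,"ty": 0.01,"tz": 1.5,"wx": 0.0009,"wy": -0.0007,"wz": 0},
  {"tx": -0.22,"ty": 0.01,"tz": 1.5,"wx": 0.0009,"wy": -0.0007,"wz": 0},
  {"tx": 0,"ty": 0,"tz": 1.5,"wx": 0.0009,"wy": -0.0007,"wz": 0},
  {"tx": 0,"ty": 0,"tz": 1.5,"wx": 0,"wy": 0,"wz": 0},
  {"tx": 0,"ty": 0,"tz": 0.5,"wx": 0,"wy": 0,"wz": 0},
  {"tx": 0,"ty": 0,"tz": 0,"wx": 0,"wy": 0,"wz": 0},
  {"tx": 0,"ty": 0,"tz": 0,"wx": 0,"wy": 0,"wz": 0},
  {"tx": 0,"ty": 0,"tz": 0,"wx": 0,"wy": 0,"wz": 0},
  {"tx": 0,"ty": 0,"tz": 0,"wx": 0,"wy": 0,"wz": 0},
])

```text
time_s: 12.9
ee_pos: [487.2, -384.7, 191.5]
ee_rot: [179.9, 0.2, 95.0]
force: [0.7, 0.2, -1.1]
gripper_width: 11.6
gripper_force: 50.0
```

```bash
python3 m.py w9.png; python3 - <<'E'
from h import *
g=load('w9.png'); gray=cv2.cvtColor(g['color'],cv2.COLOR_RGB2GRAY).astype(int); print(gray[182:210,306:332])
E
```

```text
12.95 [ 487.15249046 -384.66024983  191.41739836] [1.79892494e+02 1.49663848e-01 9.49496314e+01] [-0.35236819 -0.25668335 -1.4424541 ]
4 rows t(cm) [ 0.043  0.033 -0.215] w [ 0.0005  0.0007 -0.0002] |t|mm 2.2 deg 0.05
expect hole at [318.86926114 194.0206719 ] scale px/mm 1.2354118095193807
[318.5 144.9] [ 15   0  37  13 355]
[318.5 192. ] [ 26  45  16  15 156]
[[135 134 137 136 139 137 137 138 136 142 144 143 140 138 139 139 134 133
  137 138 141 139 137 138 139 137]
 [134 134 136 140 138 136 136 137 139 143 141 142 141 141 142 141 137 138
  137 141 143 140 137 138 139 137]
 [134 136 133 138 139 137 137 136 138 142 146 144 137 138 142 143 139 137
  137 138 141 139 136 134 138 134]
 [136 136 136 139 136 139 140 139 136 136 131 121 116 113 118 124 127 134
  138 141 143 141 137 136 140 136]
 [134 133 134 140 140 139 138 139 125 109  97  92  90  89  90  93 103 122
  136 141 141 140 136 133 136 134]
 [133 136 138 139 139 139 134 117  98  88  88  92  89  89  89  88  92 103
  115 137 142 140 137 137 139 138]
 [136 133 135 137 140 134 123 103  87  89  92  89  91  90  90  92  89  93
  102 13
[... 1616 characters left out ...]
39 138 133
  139 136 138 139 137 135 137 134]
 [134 133 135 135 136 135 137 138 138 140 143 130 115 106 115 135 135 135
  137 137 138 139 137 134 135 135]
 [134 135 133 133 138 136 135 138 140 140 138 110  81  83  83 107 132 136
  136 138 138 138 135 136 137 135]
 [133 132 138 136 134 137 136 135 137 145 124  90  83  84  81 100 125 140
  136 138 139 137 137 138 137 132]
 [135 132 134 136 135 135 137 137 136 143 118  80  83  83  85  88 121 139
  138 136 140 139 136 134 137 134]
 [136 130 136 135 136 137 134 139 140 145 118  76  86  84  86  89 120 137
  137 138 140 138 136 137 136 132]
 [137 135 136 136 136 135 134 134 139 145 117  80  86  84  83  89 121 137
  138 137 138 137 135 137 135 134]]
```

Call:
move_arm([
  {"tx": 0.07,"ty": -0.01,"tz": 0.6,"wx": 0.001,"wy": 0.001,"wz": 0},
  {"tx": 0.06,"ty": -0.01,"tz": 0.6,"wx": 0.001,"wy": 0.001,"wz": 0},
  {"tx": 0,"ty": 0,"tz": 0.8,"wx": 0,"wy": 0,"wz": 0},
  {"tx": 0,"ty": 0,"tz": 0.8,"wx": 0,"wy": 0,"wz": 0},
  {"tx": 0,"ty": 0,"tz": 0.8,"wx": 0,"wy": 0,"wz": 0},
  {"tx": 0,"ty": 0,"tz": 0.8,"wx": 0,"wy": 0,"wz": 0},
  {"tx": 0,"ty": 0,"tz": 0.8,"wx": 0,"wy": 0,"wz": 0},
  {"tx": 0,"ty": 0,"tz": 0,"wx": 0,"wy": 0,"wz": 0},
  {"tx": 0,"ty": 0,"tz": 0,"wx": 0,"wy": 0,"wz": 0},
])

```text
time_s: 13.7
ee_pos: [486.1, -382.9, 137.6]
ee_rot: [-179.9, -0.1, 94.9]
force: [-0.0, -0.3, -0.2]
gripper_width: 11.7
gripper_force: 50.0
```

Call:
move_arm([
  {"tx": 0,"ty": 0,"tz": 0.8,"wx": 0,"wy": 0,"wz": 0},
  {"tx": 0,"ty": 0,"tz": 0.8,"wx": 0,"wy": 0,"wz": 0},
  {"tx": 0,"ty": 0,"tz": 0.8,"wx": 0,"wy": 0,"wz": 0},
  {"tx": 0,"ty": 0,"tz": 0.8,"wx": 0,"wy": 0,"wz": 0},
  {"tx": 0,"ty": 0,"tz": 0,"wx": 0,"wy": 0,"wz": 0},
  {"tx": 0,"ty": 0,"tz": 0,"wx": 0,"wy": 0,"wz": 0},
])

```text
time_s: 14.2
ee_pos: [485.9, -382.8, 105.5]
ee_rot: [-179.8, -0.1, 94.9]
force: [-0.0, -0.7, -0.1]
gripper_width: 11.4
gripper_force: 50.0
```

Call:
move_arm([
  {"tx": 0,"ty": 0,"tz": 0.5,"wx": 0,"wy": 0,"wz": 0},
  {"tx": 0,"ty": 0,"tz": 0.5,"wx": 0,"wy": 0,"wz": 0},
  {"tx": 0,"ty": 0,"tz": 0.1,"wx": 0,"wy": 0,"wz": 0},
  {"tx": 0,"ty": 0,"tz": 0,"wx": 0,"wy": 0,"wz": 0},
  {"tx": 0,"ty": 0,"tz": 0,"wx": 0,"wy": 0,"wz": 0},
])

```text
time_s: 14.62
ee_pos: [486.3, -383.1, 95.4]
ee_rot: [-179.9, -0.0, 94.9]
force: [-0.1, 0.2, -0.3]
gripper_width: 11.7
gripper_force: 50.0
```

Call:
move_arm([
  {"tx": 0,"ty": 0,"tz": 0.1,"wx": 0,"wy": 0,"wz": 0},
  {"tx": 0,"ty": 0,"tz": 0,"wx": 0,"wy": 0,"wz": 0},
  {"tx": 0,"ty": 0,"tz": 0,"wx": 0,"wy": 0,"wz": 0},
])

```text
time_s: 14.87
ee_pos: [486.5, -383.2, 94.6]
ee_rot: [-179.9, -0.0, 94.9]
force: [0.7, -0.1, 0.1]
gripper_width: 11.4
gripper_force: 50.0
```

Call:
move_arm([
  {"tx": 0,"ty": 0,"tz": 0.1,"wx": 0,"wy": 0,"wz": 0},
  {"tx": 0,"ty": 0,"tz": 0,"wx": 0,"wy": 0,"wz": 0},
  {"tx": 0,"ty": 0,"tz": 0,"wx": 0,"wy": 0,"wz": 0},
])

```text
time_s: 15.12
ee_pos: [486.5, -383.2, 94.5]
ee_rot: [-180.0, 0.0, 94.9]
force: [-0.5, 0.3, 5.1]
gripper_width: 11.7
gripper_force: 50.0
```

Call:
move_arm([
  {"tx": 0,"ty": 0,"tz": 0,"wx": 0,"wy": 0,"wz": 0},
  {"tx": 0,"ty": 0,"tz": 0,"wx": 0,"wy": 0,"wz": 0},
  {"tx": 0,"ty": 0,"tz": 0,"wx": 0,"wy": 0,"wz": 0},
  {"tx": 0,"ty": 0,"tz": 0,"wx": 0,"wy": 0,"wz": 0},
], gripper=3.4, force=20)

```text
time_s: 15.45
ee_pos: [486.2, -383.0, 93.1]
ee_rot: [-179.9, -0.1, 94.9]
force: [0.4, -0.0, 0.3]
gripper_width: 33.1
gripper_force: 0.0
```

Call:
move_arm([
  {"tx": 0,"ty": 0,"tz": -0.5,"wx": 0,"wy": 0,"wz": 0},
  {"tx": 0,"ty": 0,"tz": -1.5,"wx": 0,"wy": 0,"wz": 0},
  {"tx": 0,"ty": 0,"tz": -2.5,"wx": 0,"wy": 0,"wz": 0},
  {"tx": 0,"ty": 0,"tz": -2.5,"wx": 0,"wy": 0,"wz": 0},
  {"tx": 0,"ty": 0,"tz": -2.5,"wx": 0,"wy": 0,"wz": 0},
  {"tx": 0,"ty": 0,"tz": -2.5,"wx": 0,"wy": 0,"wz": 0},
  {"tx": 0,"ty": 0,"tz": -2.0,"wx": 0,"wy": 0,"wz": 0},
  {"tx": 0,"ty": 0,"tz": -1,"wx": 0,"wy": 0,"wz": 0},
])

```text
time_s: 16.12
ee_pos: [487.4, -383.9, 246.8]
ee_rot: [179.9, 0.2, 94.9]
force: [-0.2, -0.1, 0.1]
gripper_width: 34.1
gripper_force: 0.0
```

```bash
python3 - <<'E'
from h import *
g=grab('wrist','w10.png'); f=grab('scene','s10.png'); s=env.state(); print(s['time_s'],s['ee_pos'],s['ee_rot'],s['gripper_width'],s['force'])
a0=load('scene0.png')['color'].astype(int); d=np.abs(f['color'].astype(int)-a0).max(2)
print('scene diff in pin/stand area',[(n,(d[y:y+h,x:x+w]>40).sum()) for n,x,y,w,h in(('pin',135,175,25,40),('drv',160,170,20,30),('tkey',182,165,25,30),('pink',248,180,45,30))])
# top-level: rail top points in wrist frame w7 (commanded yaw check): print bright rail mask
# plan to above console, tool x -> 181.3 deg
plan([560,-150,250],down(140),10)
plan([655,18.5,230],down(181.3),9,[560,-150,250],down(140))
E
```

```text
16.2167 [ 487.20246659 -383.74756513  245.39906311] [1.79918613e+02 1.20734106e-01 9.49418174e+01] 33.99033938533241 [-0.0823397  -0.27080637  0.2711289 ]
scene diff in pin/stand area [('pin', np.int64(360)), ('drv', np.int64(50)), ('tkey', np.int64(172)), ('pink', np.int64(0))]
10 rows t(cm) [ 1.851  1.698 -0.047] w [ 0.0001  0.0003 -0.0786] |t|mm 25.1 deg 4.51
9 rows t(cm) [-0.297  2.176  0.222] w [ 0.      0.     -0.0801] |t|mm 22.1 deg 4.59
```

```bash
python3 - <<'E'
from h import *
plan([590,-170,250],down(140),10)
plan([715,19.5,215],down(181.3),10,[590,-170,250],down(140))
E
```

```text
10 rows t(cm) [ 1.535  1.889 -0.047] w [ 0.0001  0.0003 -0.0786] |t|mm 24.3 deg 4.51
10 rows t(cm) [-0.482  2.269  0.35 ] w [ 0.      0.     -0.0721] |t|mm 23.5 deg 4.13
```

Call:
move_arm([
  {"tx": 1.54,"ty": 1.89,"tz": -0.05,"wx": 0,"wy": 0,"wz": -0.079},
  {"tx": 1.54,"ty": 1.89,"tz": -0.05,"wx": 0,"wy": 0,"wz": -0.079},
  {"tx": 1.54,"ty": 1.89,"tz": -0.05,"wx": 0,"wy": 0,"wz": -0.079},
  {"tx": 1.54,"ty": 1.89,"tz": -0.05,"wx": 0,"wy": 0,"wz": -0.079},
  {"tx": 1.54,"ty": 1.89,"tz": -0.05,"wx": 0,"wy": 0,"wz": -0.079},
  {"tx": 1.54,"ty": 1.89,"tz": -0.05,"wx": 0,"wy": 0,"wz": -0.079},
  {"tx": 1.54,"ty": 1.89,"tz": -0.05,"wx": 0,"wy": 0,"wz": -0.079},
  {"tx": 1.54,"ty": 1.89,"tz": -0.05,"wx": 0,"wy": 0,"wz": -0.079},
  {"tx": 1.54,"ty": 1.89,"tz": -0.05,"wx": 0,"wy": 0,"wz": -0.079},
  {"tx": 1.54,"ty": 1.89,"tz": -0.05,"wx": 0,"wy": 0,"wz": -0.079},
])

```text
time_s: 17.05
ee_pos: [588.5, -167.3, 245.9]
ee_rot: [-179.9, -0.3, 140.4]
force: [0.4, 0.2, 0.0]
gripper_width: 33.8
gripper_force: 0.0
```

Call:
move_arm([
  {"tx": -0.48,"ty": 2.27,"tz": 0.35,"wx": 0,"wy": 0,"wz": -0.072},
  {"tx": -0.48,"ty": 2.27,"tz": 0.35,"wx": 0,"wy": 0,"wz": -0.072},
  {"tx": -0.48,"ty": 2.27,"tz": 0.35,"wx": 0,"wy": 0,"wz": -0.072},
  {"tx": -0.48,"ty": 2.27,"tz": 0.35,"wx": 0,"wy": 0,"wz": -0.072},
  {"tx": -0.48,"ty": 2.27,"tz": 0.35,"wx": 0,"wy": 0,"wz": -0.072},
  {"tx": -0.48,"ty": 2.27,"tz": 0.35,"wx": 0,"wy": 0,"wz": -0.072},
  {"tx": -0.48,"ty": 2.27,"tz": 0.35,"wx": 0,"wy": 0,"wz": -0.072},
  {"tx": -0.48,"ty": 2.27,"tz": 0.35,"wx": 0,"wy": 0,"wz": -0.072},
  {"tx": -0.48,"ty": 2.27,"tz": 0.35,"wx": 0,"wy": 0,"wz": -0.072},
  {"tx": -0.48,"ty": 2.27,"tz": 0.35,"wx": 0,"wy": 0,"wz": -0.072},
  {"tx": 0,"ty": 0,"tz": 0,"wx": 0,"wy": 0,"wz": 0},
  {"tx": 0,"ty": 0,"tz": 0,"wx": 0,"wy": 0,"wz": 0},
])

```text
time_s: 18.05
ee_pos: [712.3, 22.4, 210.5]
ee_rot: [180.0, -0.3, -178.5]
force: [-0.4, -0.0, 0.5]
gripper_width: 34.0
gripper_force: 0.0
```

Call:
move_arm([
  {"tx": 0,"ty": 0,"tz": 0,"wx": 0,"wy": 0,"wz": 0},
  {"tx": 0,"ty": 0,"tz": 0,"wx": 0,"wy": 0,"wz": 0},
  {"tx": 0,"ty": 0,"tz": 0,"wx": 0,"wy": 0,"wz": 0},
])

```text
time_s: 18.3
ee_pos: [712.8, 20.2, 213.2]
ee_rot: [180.0, -0.1, -178.6]
force: [-0.0, 0.2, -0.3]
gripper_width: 33.8
gripper_force: 0.0
```

```bash
python3 - <<'E'
from h import *
g=grab('wrist','w11.png'); s=env.state(); print(s['time_s'],s['ee_pos'],s['ee_rot'],s['qpos'],s['gripper_width'],s['force'])
Rc=R.from_euler('xyz',s['ee_rot'],degrees=True); T=np.array(s['ee_pos'])
for n,p in (('railF',[600,17.5,109]),('railR',[697,19.5,109]),('holeR',[559.5,16.2,79])): print(n,projT(g,Rc.inv().apply(np.array(p)-T)))
E
```

```text
18.35 [712.85130167  20.20239376 213.34738197] [ 1.79968706e+02 -9.15280803e-02 -1.78633991e+02] [ 6.85137250e-01  3.12778145e+01  6.87010891e+01  3.06593506e-02
  8.01129913e+01 -9.06861349e+01] 34.186864169067086 [0.24597027 0.09556508 0.81647078]
railF [318.36064734  46.55255593]
railR [318.00951523 175.37543009]
holeR [317.97742102   1.20844745]
```

View pics/w11.png

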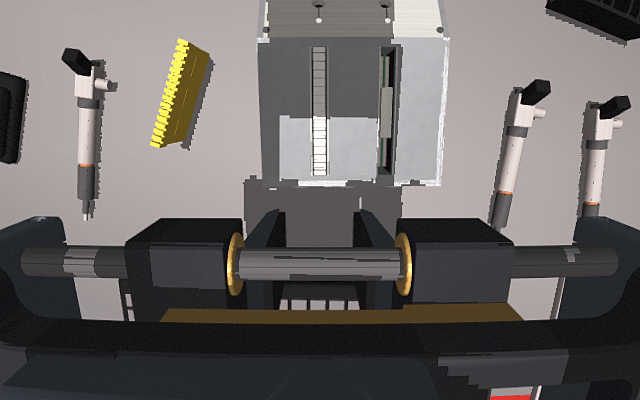

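Rail runs from (320,46) to (320,176), as predicted, raised and bright; logic card remains in its slot at (387,110). Injectors and look-alikes are undisturbed.

```bash
python3 - <<'E'
from h import *
g=load('w11.png'); gray=cv2.cvtColor(g['color'],cv2.COLOR_RGB2GRAY).astype(int)
for r in (60,110,150): print(r,gray[r-6:r+7,304:336].mean(0).astype(int))
h=213.35-109
for u,v in ((320,46),(320,176)):
    d=rayT(g,u,v); print(CT+d*(h-CT[2])/d[2])
E
```

```text
60 [ 94  95  95  95  93 105 122  83  38 117 147 141 140 139 140 140 140 140
 141 144 131  66  45 119 112  89  91  92  92  93  93  93]
110 [ 92  92  92  92  91  89 123 116  14 105 156 153 148 141 142 141 140 141
 141 144 138  80  41 116 115  87  94  94  90  92  91  91]
150 [190 190 190 191 190 190 191 197 127  85 237 246 244 243 243 243 243 243
 243 244 245 189  55 234 239 181 186 188 188 188 189 188]
[113.07879061   1.14601907 104.35      ]
[ 15.19702017   1.20084657 104.35      ]
```

Call:
move_arm([
  {"tx": 1.6,"ty": 0.01,"tz": 0,"wx": 0,"wy": 0,"wz": 0},
  {"tx": 1.6,"ty": 0.01,"tz": 1,"wx": 0,"wy": 0,"wz": 0},
  {"tx": 1.6,"ty": 0.01,"tz": 1.5,"wx": 0,"wy": 0,"wz": 0},
  {"tx": 1.6,"ty": 0,"tz": 2,"wx": 0,"wy": 0,"wz": 0},
  {"tx": 0,"ty": 0,"tz": 2,"wx": 0,"wy": 0,"wz": 0},
  {"tx": 0,"ty": 0,"tz": 1.5,"wx": 0,"wy": 0,"wz": 0},
  {"tx": 0,"ty": 0,"tz": 0.8,"wx": 0,"wy": 0,"wz": 0},
  {"tx": 0,"ty": 0,"tz": 0.5,"wx": 0,"wy": 0,"wz": 0},
  {"tx": 0,"ty": 0,"tz": 0,"wx": 0,"wy": 0,"wz": 0},
  {"tx": 0,"ty": 0,"tz": 0,"wx": 0,"wy": 0,"wz": 0},
  {"tx": 0,"ty": 0,"tz": 0,"wx": 0,"wy": 0,"wz": 0},
])

```text
time_s: 19.27
ee_pos: [649.8, 20.0, 121.4]
ee_rot: [180.0, 0.0, -178.6]
force: [-0.0, -0.4, -0.0]
gripper_width: 33.7
gripper_force: 0.0
```

Call:
move_arm([
  {"tx": 0,"ty": 0,"tz": 0.6,"wx": 0,"wy": 0,"wz": 0},
  {"tx": 0,"ty": 0,"tz": 0.5,"wx": 0,"wy": 0,"wz": 0},
  {"tx": 0,"ty": 0,"tz": 0.5,"wx": 0,"wy": 0,"wz": 0},
  {"tx": 0,"ty": 0,"tz": 0,"wx": 0,"wy": 0,"wz": 0},
  {"tx": 0,"ty": 0,"tz": 0,"wx": 0,"wy": 0,"wz": 0},
  {"tx": 0,"ty": 0,"tz": 0,"wx": 0,"wy": 0,"wz": 0},
])

```text
time_s: 19.77
ee_pos: [648.9, 20.1, 104.3]
ee_rot: [180.0, -0.1, -178.5]
force: [0.2, 0.7, 0.6]
gripper_width: 33.8
gripper_force: 0.0
```

Call:
move_arm([
  {"tx": 0,"ty": 0,"tz": 0.3,"wx": 0,"wy": 0,"wz": 0},
  {"tx": 0,"ty": 0,"tz": 0.2,"wx": 0,"wy": 0,"wz": 0},
  {"tx": 0,"ty": 0,"tz": 0,"wx": 0,"wy": 0,"wz": 0},
  {"tx": 0,"ty": 0,"tz": 0,"wx": 0,"wy": 0,"wz": 0},
])

```text
time_s: 20.1
ee_pos: [648.8, 20.1, 99.2]
ee_rot: [180.0, -0.1, -178.5]
force: [-0.4, -0.2, 0.4]
gripper_width: 34.0
gripper_force: 0.0
```

Call:
move_arm([
  {"tx": 0,"ty": 0,"tz": 0.1,"wx": 0,"wy": 0,"wz": 0},
  {"tx": 0,"ty": 0,"tz": 0,"wx": 0,"wy": 0,"wz": 0},
  {"tx": 0,"ty": 0,"tz": 0,"wx": 0,"wy": 0,"wz": 0},
])

```text
time_s: 20.35
ee_pos: [648.9, 20.1, 98.3]
ee_rot: [180.0, -0.1, -178.5]
force: [0.5, 0.2, 0.4]
gripper_width: 33.4
gripper_force: 0.0
```

Call:
move_arm([
  {"tx": 0,"ty": 0,"tz": 0,"wx": 0,"wy": 0,"wz": 0},
  {"tx": 0,"ty": 0,"tz": 0,"wx": 0,"wy": 0,"wz": 0},
  {"tx": 0,"ty": 0,"tz": 0,"wx": 0,"wy": 0,"wz": 0},
  {"tx": 0,"ty": 0,"tz": 0,"wx": 0,"wy": 0,"wz": 0},
  {"tx": 0,"ty": 0,"tz": 0,"wx": 0,"wy": 0,"wz": 0},
  {"tx": 0,"ty": 0,"tz": 0,"wx": 0,"wy": 0,"wz": 0},
], gripper=0.4, force=25)

```text
time_s: 20.85
ee_pos: [648.9, 20.1, 98.4]
ee_rot: [180.0, -0.1, -178.5]
force: [-0.5, -0.3, 0.5]
gripper_width: 8.6
gripper_force: 24.9
```

Call:
move_arm([
  {"tx": 0,"ty": 0,"tz": 0,"wx": 0,"wy": 0,"wz": 0},
  {"tx": 0,"ty": 0,"tz": -0.3,"wx": 0,"wy": 0,"wz": 0},
  {"tx": 0,"ty": 0,"tz": -0.6,"wx": 0,"wy": 0,"wz": 0},
  {"tx": 0,"ty": 0,"tz": -0.8,"wx": 0,"wy": 0,"wz": 0},
  {"tx": 0,"ty": 0,"tz": -0.8,"wx": 0,"wy": 0,"wz": 0},
  {"tx": 0,"ty": 0,"tz": 0,"wx": 0,"wy": 0,"wz": 0},
], force=45)

```text
time_s: 21.35
ee_pos: [650.3, 20.1, 126.0]
ee_rot: [180.0, 0.2, -178.5]
force: [0.3, -0.3, -0.8]
gripper_width: 8.6
gripper_force: 44.9
```

Call:
move_arm([
  {"tx": 0,"ty": 0,"tz": -1,"wx": 0,"wy": 0,"wz": 0},
  {"tx": 0,"ty": 0,"tz": -1,"wx": 0,"wy": 0,"wz": 0},
  {"tx": 0,"ty": 0,"tz": -1,"wx": 0,"wy": 0,"wz": 0},
  {"tx": 0,"ty": 0,"tz": -1,"wx": 0,"wy": 0,"wz": 0},
  {"tx": 0,"ty": 0,"tz": -1.5,"wx": 0,"wy": 0,"wz": 0},
  {"tx": 0,"ty": 0,"tz": -1.5,"wx": 0,"wy": 0,"wz": 0},
  {"tx": 0,"ty": 0,"tz": -2,"wx": 0,"wy": 0,"wz": 0},
  {"tx": 0,"ty": 0,"tz": -2,"wx": 0,"wy": 0,"wz": 0},
  {"tx": 0,"ty": 0,"tz": -1,"wx": 0,"wy": 0,"wz": 0},
  {"tx": 0,"ty": 0,"tz": 0,"wx": 0,"wy": 0,"wz": 0},
])

```text
time_s: 22.18
ee_pos: [650.5, 20.0, 246.9]
ee_rot: [180.0, 0.3, -178.5]
force: [0.5, 0.3, -0.6]
gripper_width: 8.5
gripper_force: 44.9
```

```bash
python3 - <<'E'
from h import *
s=env.state(); print(s['time_s'],s['ee_pos'],s['ee_rot'],s['qpos'],s['gripper_width'],s['force'],s['torque'])
g=grab('wrist','w12.png'); f=grab('scene','s12.png'); t=grab('top','t12.png')
# rack edges: scene+top corner estimate via dark mask
for n,fr,box in (('top',t,(195,190,60,65)),('scene',f,(395,120,65,65))):
    x,y,w,h=box; hsv=fr['color'][y:y+h,x:x+w].max(2); m=(hsv<60).astype(np.uint8); m=cv2.morphologyEx(m,cv2.MORPH_CLOSE,np.ones((9,9)))
    k,l,st,c=cv2.connectedComponentsWithStats(m); i=1+st[1:,4].argmax(); cn=cv2.findContours((l==i).astype(np.uint8),0,1)[0][0]
    r=cv2.approxPolyDP(cv2.convexHull(cn),3,True)[:,0]+[x,y]; print(n,st[i],r.tolist(),[onz(fr,*q,45).round(1).tolist() for q in r])
E
```

```text
22.1833 [650.45988964  20.00284673 246.89039481] [ 179.96202656    0.26687484 -178.53977293] [ 7.27495749e-01  2.42282888e+01  7.57993133e+01  4.20601820e-02
  7.97060332e+01 -9.07402397e+01] 8.46049235829213 [ 0.48746494  0.30532859 -0.57335028] [ 0.06786617 -0.03712797 -0.03819025]
top [ 12  15  40  44 999] [[218, 205], [246, 213], [236, 248], [207, 240]] [[546.3, 343.6, 45.0], [523.0, 253.5, 45.0], [412.7, 278.9, 45.0], [434.9, 371.3, 45.0]]
scene [   0    0   58   59 1730] [[395, 120], [435, 135], [452, 166], [448, 177], [411, 178], [395, 138]] [[350.4, 279.2, 45.0], [438.6, 360.0, 45.0], [555.1, 350.3, 45.0], [585.5, 323.0, 45.0], [561.2, 232.6, 45.0], [417.7, 250.4, 45.0]]
```

```bash
python3 - <<'E'
from h import *
plan([624,277,235],down(165.8),9)
E
```

```text
9 rows t(cm) [0.546 2.825 0.083] w [ 0.     -0.0004  0.0304] |t|mm 28.8 deg 1.74
```

Call:
move_arm([
  {"tx": 0.55,"ty": 2.0,"tz": 0.1,"wx": 0,"wy": 0,"wz": 0.03},
  {"tx": 0.55,"ty": 2.8,"tz": 0.1,"wx": 0,"wy": 0,"wz": 0.03},
  {"tx": 0.55,"ty": 2.8,"tz": 0.1,"wx": 0,"wy": 0,"wz": 0.03},
  {"tx": 0.55,"ty": 2.8,"tz": 0.1,"wx": 0,"wy": 0,"wz": 0.03},
  {"tx": 0.55,"ty": 2.8,"tz": 0.1,"wx": 0,"wy": 0,"wz": 0.03},
  {"tx": 0.55,"ty": 2.8,"tz": 0.1,"wx": 0,"wy": 0,"wz": 0.03},
  {"tx": 0.55,"ty": 2.8,"tz": 0.1,"wx": 0,"wy": 0,"wz": 0.03},
  {"tx": 0.55,"ty": 2.8,"tz": 0.1,"wx": 0,"wy": 0,"wz": 0.03},
  {"tx": 0.55,"ty": 2.0,"tz": 0.1,"wx": 0,"wy": 0,"wz": 0.03},
  {"tx": 0,"ty": 1.5,"tz": 0,"wx": 0,"wy": 0,"wz": 0},
  {"tx": 0,"ty": 0,"tz": 0,"wx": 0,"wy": 0,"wz": 0},
  {"tx": 0,"ty": 0,"tz": 0,"wx": 0,"wy": 0,"wz": 0},
])

```text
time_s: 23.33
ee_pos: [625.1, 273.7, 232.6]
ee_rot: [-179.9, -0.2, 166.1]
force: [0.4, 0.3, -1.0]
gripper_width: 8.5
gripper_force: 44.9
```

Call:
move_arm([
  {"tx": 0,"ty": 0,"tz": 0,"wx": 0,"wy": 0,"wz": 0},
  {"tx": 0,"ty": 0,"tz": 0,"wx": 0,"wy": 0,"wz": 0},
  {"tx": 0,"ty": 0,"tz": 0,"wx": 0,"wy": 0,"wz": 0},
])

```text
time_s: 23.58
ee_pos: [625.8, 272.4, 234.5]
ee_rot: [-180.0, -0.1, 165.9]
force: [0.2, 0.6, -0.7]
gripper_width: 8.7
gripper_force: 44.9
```

```bash
python3 - <<'E'
from h import *
g=grab('wrist','w13.png'); s=env.state(); print(s['time_s'],s['ee_pos'],s['ee_rot'],s['gripper_width'])
Rc=R.from_euler('xyz',s['ee_rot'],degrees=True); T=np.array(s['ee_pos'])
for dx in(-62,62):
  for dy in (-52,52):
    p=np.array([479.4,313,45])+R.from_euler('z',-14.2,degrees=True).apply([dx,dy,0]); print(dx,dy,projT(g,Rc.inv().apply(p-T)).round(1))
print('card corner',projT(g,[48,0,60]),projT(g,[48,0,-11]))
gray=cv2.cvtColor(g['color'],cv2.COLOR_RGB2GRAY).astype(int)
np.set_printoptions(linewidth=250)
q=cv2.resize(gray[0:180,180:460].astype(np.uint8),(70,45),interpolation=cv2.INTER_AREA)
for r in q: print(''.join(' .:-=+*#%@'[min(9,v//26)] for v in r))
E
```

```text
23.6333 [625.85075048 272.47160372 234.65178701] [ 1.79996669e+02 -1.02481174e-01  1.65919463e+02] 8.748047037227833
-62 -52 [267.2 -47.8]
-62 52 [378.  -47.4]
62 -52 [269.7  86.7]
62 52 [374.6  87. ]
card corner [318.3790512  138.55030965] [318.11352024 150.09190003]
-----------=*************-- ----.--:---:--.--+@@==********************
------------=************-- ----.--:---:--.--+@@==********************
-------------+***********-- ----.--:---:--.--+@@==********************
--------------***********-- ----.--:---:--.-=*@@==********************
--------------=**********-- :---.--:---:--.-=+@@==********************
---------------=*********-- ----:--:---:--.-=*@@==********************
----------------+********-- ----:------:--.-=*@@==********************
-----------------********-- ----:--:---:--.-=*@@==********************
-----------------=*******-- ----:--:---:--.--*@@=+********************
------------------+******-= ----:--:---:--.--+**-+********************
------------------=******-= ----:--:---:--.--+-:-+********************
-------------------+*****-= ---=:--:---:--.:=@#--+
[... 1663 characters left out ...]
-----------------=******=.----*******************************
********+----------------+******+-:----=******************************
*********=--------------********#*+++=--=*****************************
**********=-----------=+********%%+++=---+****************************
+**********----------+**********%@*++=----+*+-:.+*********************
=**********+--------+***********#%*++------*....-*********************
:***********=-----=*******+*****%@@#*=-----=....:*********************
:+***********=----+****=-:.:+***%@@@@-+=----=...:*+*******************
:=************=----++-+:....=**++#*##-++-----. .+%%@%+-+**************
::+***********+--------:....====#@@@@+==-----=*%##**=----*************
```

```bash
python3 - <<'E'
from h import *
np.set_printoptions(linewidth=200)
g=load('w13.png'); gray=cv2.cvtColor(g['color'],cv2.COLOR_RGB2GRAY).astype(int)
for r in (15,45,75):
    print(r); p=gray[r-2:r+3,270:392].mean(0).astype(int)
    for i in range(0,122,31): print(270+i,p[i:i+31])
for u,v in ((270,15),(375,15),(270,75),(375,75),(320,88)):
    d=rayT(g,u,v); print(u,v,(CT+d*(188.7-CT[2])/d[2]).round(1))
E
```

```text
15
270 [165 164 163 164 164 163 164 165 169 145  98  85  89  89  96 101 108  70  18   9  15  24  67  94  91  88  90  89  89  87  89]
301 [ 88  88  87  87  93 105 102  72   7  32  64  92  89  86  86  87  88  97 104  95  56  50  82  89  86  85  85  86  85  85  87]
332 [ 86  85  86  87  96  20  23 105  99  98  83  84  84  84  87  88  44   7  11  52 102  95  85  51  72  84 143 171  70  62 244]
363 [255 255 254 254 254 254 254 255 255 217  83  82  80  79  51 171 168 164 164 163 163 163 164 163 164 164 163 164 163]
45
270 [165 164 163 164 164 164 163 164 167 177  81 102  96  95  95 108 110 120   0  11  11  27  67  97  96  96  94  94  96  94  95]
301 [ 94  94  93  94 100 110 111  95   6  44  82  98  95  93  93  91  94 105 111  91  46  64  93  93  91  90  89  90  89  89  89]
332 [ 89  89  90  94  64  14  57 104 105  91  88  86  87  88  91  87  16  11   0 112 102 104  57  45  92  87 122 111 214 253 250]
363 [197 110 156 220 237 246  52   0  56  98  92  85  82  77 132 171 166 163 163 163 164 165 164 164 164 163 164 164 165]
75
270 [ 86  86  85  86  85  80 130 174 169 169 171  41  94  97  95  50  29  45  50   8  11  28  74 108 100 100 100  98  98  99  98]
301 [ 98  99  98  97 101 110 113  91   9  42  86 100  97  95  95  96  98 105 110  92  52  78 100  95  95  95  94  93  92  92  92]
332 [ 92  92  94 100  56   0  94 110 104  94  89  92  91  90  98  52  13   4  76 101 102  93  52  63  65  70  65  56  44  43  39]
363 [ 78  77  79   9  13  15  10  25 101  92  89  82  85 123 173 166 164 164 164 165 164 165 164 164 164 164 164 164 164]
270 15 [156.5 -46.4 188.7]
375 15 [156.6  54.  188.7]
270 75 [100.8 -47.7 188.7]
375 75 [100.8  55.4 188.7]
320 88 [ 88.2   1.4 188.7]
```

Call:
move_arm([
  {"tx": 2.0,"ty": -0.3,"tz": 0,"wx": 0,"wy": 0,"wz": 0},
  {"tx": 3.0,"ty": -0.45,"tz": 0,"wx": 0,"wy": 0,"wz": 0},
  {"tx": 3.0,"ty": -0.45,"tz": 0,"wx": 0,"wy": 0,"wz": 0},
  {"tx": 3.0,"ty": -0.45,"tz": 1,"wx": 0,"wy": 0,"wz": 0},
  {"tx": 2.5,"ty": -0.3,"tz": 2,"wx": 0,"wy": 0,"wz": 0},
  {"tx": 1.5,"ty": -0.2,"tz": 2,"wx": 0,"wy": 0,"wz": 0},
  {"tx": 0,"ty": 0,"tz": 2,"wx": 0,"wy": 0,"wz": 0.004},
  {"tx": 0,"ty": 0,"tz": 1.5,"wx": 0,"wy": 0,"wz": 0.004},
  {"tx": 0,"ty": 0,"tz": 1,"wx": 0,"wy": 0,"wz": 0.004},
  {"tx": 0,"ty": 0,"tz": 0,"wx": 0,"wy": 0,"wz": 0},
  {"tx": 0,"ty": 0,"tz": 0,"wx": 0,"wy": 0,"wz": 0},
  {"tx": 0,"ty": 0,"tz": 0,"wx": 0,"wy": 0,"wz": 0},
])

```text
time_s: 24.63
ee_pos: [475.9, 289.2, 140.9]
ee_rot: [179.9, -0.0, 165.3]
force: [0.1, 0.1, 0.3]
gripper_width: 8.5
gripper_force: 44.9
```

Call:
move_arm([
  {"tx": 0,"ty": 0,"tz": 0,"wx": 0,"wy": 0,"wz": 0},
  {"tx": 0,"ty": 0,"tz": 0,"wx": 0,"wy": 0,"wz": 0},
  {"tx": 0,"ty": 0,"tz": 0,"wx": 0,"wy": 0,"wz": 0},
])

```text
time_s: 24.88
ee_pos: [475.3, 289.2, 140.5]
ee_rot: [179.9, -0.0, 165.3]
force: [0.5, -0.1, -0.2]
gripper_width: 8.8
gripper_force: 44.9
```

```bash
python3 - <<'E'
from h import *
np.set_printoptions(linewidth=220)
g=grab('wrist','w14.png'); s=env.state(); print(s['time_s'],s['ee_pos'],s['ee_rot'],s['gripper_width'],s['force'])
h=s['ee_pos'][2]-1-45
for x in(50,62): print(x,[projT(g,[x,y,h]).round(1).tolist() for y in (-20,-8.5,8.5,52-20,84-20)])
print('card bottom front',projT(g,[48,-4,60]),projT(g,[48,4,60]))
gray=cv2.cvtColor(g['color'],cv2.COLOR_RGB2GRAY).astype(int)
q=cv2.resize(gray[60:220,250:450].astype(np.uint8),(100,53),interpolation=cv2.INTER_AREA)
for r in q: print(''.join(' .:-=+*#%@'[min(9,v//26)] for v in r))
E
```

```text
24.9333 [475.19327707 289.14006857 140.27892491] [ 1.79947003e+02 -6.38256388e-02  1.65294321e+02] 9.011071842796502 [ 0.17370651  0.80329379 -1.03090066]
50 [[291.7, 132.5], [307.1, 132.5], [329.9, 132.5], [361.3, 132.5], [403.9, 132.7]]
62 [[291.4, 116.1], [306.9, 116.1], [330.0, 116.1], [361.7, 116.2], [404.7, 116.4]]
card bottom front [312.24340149 138.55188292] [324.51478547 138.55135849]
*****************************************#****************#*****************************************
*****************************#**********************************************************************
*******#********************************************************************************************
*#*********************************************#****************************************************
*******************************************************#********************************************
**************************************#*************************************************************
**************#****#***************#***#*#*******************************************************
[... 3949 characters left out ...]
----------------:..... .-=+======:.....  .........    ...    .:---=---+#****#-------*#********
----------------------:..... .*#@%*****=.....  .........   ....    ..--==---+@%%@%%-------+#********
-----------------------..... .*********=.....  .........    ...    ..--=----=##***+------=#*********
-----------------------..... .*********-.....  .........   ....    ..--=----+*****+------=**********
----------------------:.....  --------=:  ..............   ....    ..-------+*****+------*#*********
--------------------:......  .+********-  ..............   ....    ..-------+***#*=------=#*********
::::::::::::::::::::.......  .*********-  ..............   ....    ..:::::::-====-::::::::=*#*******
```

The geometry check shows the card over the y=-32 slot within about 1 mm (walls, front edge at row 117 as predicted). Lower it.

Call:
move_arm([
  {"tx": 0,"ty": 0.02,"tz": 0.6,"wx": 0,"wy": 0,"wz": 0},
  {"tx": 0,"ty": 0,"tz": 0.9,"wx": 0,"wy": 0,"wz": 0},
  {"tx": 0,"ty": 0,"tz": 0.9,"wx": 0,"wy": 0,"wz": 0},
  {"tx": 0,"ty": 0,"tz": 0.8,"wx": 0,"wy": 0,"wz": 0},
  {"tx": 0,"ty": 0,"tz": 0.6,"wx": 0,"wy": 0,"wz": 0},
  {"tx": 0,"ty": 0,"tz": 0.5,"wx": 0,"wy": 0,"wz": 0},
  {"tx": 0,"ty": 0,"tz": 0,"wx": 0,"wy": 0,"wz": 0},
  {"tx": 0,"ty": 0,"tz": 0,"wx": 0,"wy": 0,"wz": 0},
])

```text
time_s: 25.6
ee_pos: [474.8, 289.2, 96.4]
ee_rot: [-180.0, -0.1, 165.3]
force: [-0.0, 0.3, -0.2]
gripper_width: 8.5
gripper_force: 44.9
```

Call:
move_arm([
  {"tx": 0,"ty": 0,"tz": 0.6,"wx": 0,"wy": 0,"wz": 0},
  {"tx": 0,"ty": 0,"tz": 0.6,"wx": 0,"wy": 0,"wz": 0},
  {"tx": 0,"ty": 0,"tz": 0.6,"wx": 0,"wy": 0,"wz": 0},
  {"tx": 0,"ty": 0,"tz": 0.6,"wx": 0,"wy": 0,"wz": 0},
  {"tx": 0,"ty": 0,"tz": 0.2,"wx": 0,"wy": 0,"wz": 0},
  {"tx": 0,"ty": 0,"tz": 0,"wx": 0,"wy": 0,"wz": 0},
  {"tx": 0,"ty": 0,"tz": 0,"wx": 0,"wy": 0,"wz": 0},
])

```text
time_s: 26.18
ee_pos: [474.8, 289.3, 70.6]
ee_rot: [180.0, -0.1, 165.3]
force: [-0.6, 0.5, -1.5]
gripper_width: 8.7
gripper_force: 44.9
```

Call:
move_arm([
  {"tx": 0,"ty": 0,"tz": 0.2,"wx": 0,"wy": 0,"wz": 0},
  {"tx": 0,"ty": 0,"tz": 0.1,"wx": 0,"wy": 0,"wz": 0},
  {"tx": 0,"ty": 0,"tz": 0,"wx": 0,"wy": 0,"wz": 0},
  {"tx": 0,"ty": 0,"tz": 0,"wx": 0,"wy": 0,"wz": 0},
])

```text
time_s: 26.52
ee_pos: [474.8, 289.3, 67.9]
ee_rot: [180.0, -0.1, 165.3]
force: [-0.5, 0.3, 0.5]
gripper_width: 8.6
gripper_force: 44.9
```

Call:
move_arm([
  {"tx": 0,"ty": 0,"tz": 0.1,"wx": 0,"wy": 0,"wz": 0},
  {"tx": 0,"ty": 0,"tz": 0,"wx": 0,"wy": 0,"wz": 0},
  {"tx": 0,"ty": 0,"tz": 0,"wx": 0,"wy": 0,"wz": 0},
])

```text
time_s: 26.77
ee_pos: [474.8, 289.3, 66.8]
ee_rot: [180.0, -0.1, 165.3]
force: [0.4, 0.9, -0.2]
gripper_width: 8.7
gripper_force: 44.9
```

Call:
move_arm([
  {"tx": 0,"ty": 0,"tz": 0.1,"wx": 0,"wy": 0,"wz": 0},
  {"tx": 0,"ty": 0,"tz": 0,"wx": 0,"wy": 0,"wz": 0},
  {"tx": 0,"ty": 0,"tz": 0,"wx": 0,"wy": 0,"wz": 0},
])

```text
time_s: 27.02
ee_pos: [475.0, 289.4, 66.4]
ee_rot: [180.0, -0.1, 165.3]
force: [-0.7, -0.3, 3.9]
gripper_width: 8.6
gripper_force: 45.0
```

Call:
move_arm([
  {"tx": 0,"ty": 0,"tz": 0.05,"wx": 0,"wy": 0,"wz": 0},
  {"tx": 0,"ty": 0,"tz": 0,"wx": 0,"wy": 0,"wz": 0},
  {"tx": 0,"ty": 0,"tz": 0,"wx": 0,"wy": 0,"wz": 0},
])

```text
time_s: 27.27
ee_pos: [475.1, 289.5, 66.3]
ee_rot: [179.9, -0.1, 165.3]
force: [-1.3, -1.0, 8.0]
gripper_width: 8.5
gripper_force: 45.0
```

Call:
move_arm([
  {"tx": 0,"ty": 0,"tz": -0.05,"wx": 0,"wy": 0,"wz": 0},
  {"tx": 0,"ty": 0,"tz": 0,"wx": 0,"wy": 0,"wz": 0},
])

```text
time_s: 27.43
ee_pos: [475.0, 289.5, 66.3]
ee_rot: [179.9, -0.1, 165.3]
force: [-1.5, 0.4, 5.1]
gripper_width: 8.6
gripper_force: 45.0
```

Call:
move_arm([
  {"tx": 0,"ty": 0,"tz": 0,"wx": 0,"wy": 0,"wz": 0},
  {"tx": 0,"ty": 0,"tz": 0,"wx": 0,"wy": 0,"wz": 0},
  {"tx": 0,"ty": 0,"tz": 0,"wx": 0,"wy": 0,"wz": 0},
  {"tx": 0,"ty": 0,"tz": 0,"wx": 0,"wy": 0,"wz": 0},
  {"tx": 0,"ty": 0,"tz": 0,"wx": 0,"wy": 0,"wz": 0},
], gripper=3.2, force=10)

```text
time_s: 27.85
ee_pos: [474.7, 289.2, 65.5]
ee_rot: [-180.0, -0.1, 165.3]
force: [-0.2, 1.1, 0.3]
gripper_width: 31.9
gripper_force: 0.0
```

Call:
move_arm([
  {"tx": 0,"ty": 0,"tz": -0.5,"wx": 0,"wy": 0,"wz": 0},
  {"tx": 0,"ty": 0,"tz": -1,"wx": 0,"wy": 0,"wz": 0},
  {"tx": 0,"ty": 0,"tz": -2,"wx": 0,"wy": 0,"wz": 0},
  {"tx": 0,"ty": 0,"tz": -2.5,"wx": 0,"wy": 0,"wz": 0},
  {"tx": 0,"ty": 0,"tz": -3,"wx": 0,"wy": 0,"wz": 0},
  {"tx": -3,"ty": 0,"tz": -3,"wx": 0,"wy": 0,"wz": 0},
  {"tx": -3.5,"ty": 0,"tz": -2,"wx": 0,"wy": 0,"wz": 0},
  {"tx": -3.5,"ty": 0,"tz": -1,"wx": 0,"wy": 0,"wz": 0},
  {"tx": -3,"ty": 0,"tz": 0,"wx": 0,"wy": 0,"wz": 0},
  {"tx": 0,"ty": 0,"tz": 0,"wx": 0,"wy": 0,"wz": 0},
  {"tx": 0,"ty": 0,"tz": 0,"wx": 0,"wy": 0,"wz": 0},
  {"tx": 0,"ty": 0,"tz": 0,"wx": 0,"wy": 0,"wz": 0},
])

```text
time_s: 28.85
ee_pos: [599.5, 256.3, 215.1]
ee_rot: [-180.0, -0.2, 165.3]
force: [0.6, -0.1, -0.5]
gripper_width: 32.0
gripper_force: 0.0
```

```bash
python3 - <<'E'
from h import *
g=grab('wrist','w15.png'); f=grab('scene','s15.png'); s=env.state(); print(s['time_s'],s['ee_pos'],s['force'])
gray=cv2.cvtColor(g['color'],cv2.COLOR_RGB2GRAY)
q=cv2.resize(gray[0:150,230:430],(100,50),interpolation=cv2.INTER_AREA)
for r in q: print(''.join(' .:-=+*#%@'[min(9,v//26)] for v in r))
h=s['ee_pos'][2]-1
print([projT(g,[x,y,h-77]).round(1).tolist() for x in (82,178) for y in (-4.5,4.5)])
a0=load('scene0.png')['color'].astype(int); d=np.abs(f['color'].astype(int)-a0).max(2)>45
d=cv2.morphologyEx(d.astype(np.uint8),cv2.MORPH_OPEN,np.ones((3,3)))
n,l,st,c=cv2.connectedComponentsWithStats(d); print([st[k].tolist() for k in range(1,n) if st[k,4]>15])
E
```

```text
28.95 [599.04660666 256.65620238 215.22110483] [-0.2167424   0.44093884 -0.23649977]
**********************************----=.:-++++*+:=---- ---------  :---   ---=+#@*#@-:=**************
**********************************:---=.-=@@@@@@:=---- ---------  :---   ---=+*@+%@-:=**************
+********************************#:---=.:=@@@@@%:=:--- ---------  ----   ---==#@=%@-:=**************
-*********************************:---=..-+**##*.=---- ---------. ----   ---=+#@%@@##***************
-==******************************#:---=.--@@@@@%.=---- ---------  ---:  .----+*=@@@@@#**************
---+*****************************#:---=.:-***##+:=:--- ---------  ----  .------=@@@@@#**************
----+*****************************:---=..-%%@@@*.=---- ---------  ----  .------=@@@@@#**************
-----=****************************----=.--@@@@@%.=---- ---------  ---:  .------=@@@@@#**************
------=***************************:---=.:-#+**#-:=:--- -=-------  ----  .-------@@@@@#**************
-------=**************************---==.:-@@@@@%.=---- -=-------  ----  .-------@@@@@#**************
-----
[... 3936 characters left out ...]
-------------------------=*****************-----------********************************************
[[313.2, 91.5], [323.8, 91.5], [312.9, -30.0], [324.1, -30.0]]
[[404, 1, 99, 118, 4460], [493, 0, 11, 6, 48], [298, 7, 30, 12, 196], [482, 10, 4, 5, 18], [290, 19, 35, 36, 780], [243, 31, 9, 7, 30], [234, 35, 16, 34, 263], [250, 43, 17, 10, 138], [307, 61, 119, 174, 6300], [295, 75, 10, 7, 56], [244, 79, 10, 11, 75], [307, 81, 20, 20, 220], [284, 91, 6, 4, 21], [424, 91, 27, 16, 202], [278, 98, 10, 4, 34], [446, 106, 8, 4, 31], [410, 109, 36, 24, 379], [447, 111, 29, 30, 395], [412, 133, 13, 31, 239], [415, 181, 48, 59, 1210], [332, 198, 18, 35, 168], [456, 199, 9, 9, 66], [463, 210, 7, 8, 40]]
```

```bash
python3 -c "
from workcell import env
print(env.job_done())"
```

```text
the job is handed in; nothing more can be done
None
```

The driver card is out of the right-hand slot and standing in the rack's free slot at y=-32, the pin tool is back in its stand hole, the logic card is still seated, and the job was handed in at about 29 s of robot time.

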